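# Find the clear charger bay by feel and seat the lamp battery

### The arm

A 6-joint arm with a two-finger parallel gripper is mounted at the origin on the work surface. World frame = base frame: x ahead of the robot, y to its left, z up, the work surface at z = 0. Lengths are in m, angles in rad, forces in N, time in s.
With the tool pointing down it reaches from about 0.25 to 0.85 m from the base axis. Payload 12.5 kg.
Tool frame: the origin (TCP) lies at the very end of the fingers, on their centre line; the grasp point (between the pads) lies r.grip_point_offset behind it (r.grip_point_offset is the distance from the TCP to the grasp point, in m); x points along the fingers, y is the direction in which the jaws open and shut, and the axes are right-handed (so a half turn about x gives the same grasp; the last joint's range is limited). The gripper opens to 93 mm and grips with 3 to 60 N. Pads are 15 mm wide; open, the fingers measure 128 mm over their backs; the gripper's body (75 mm by 188 mm) begins 65 mm behind the grasp point.
Start: joints at [1.173, 0.351, 1.652, -0, 1.139, -0.085], TCP at [0.169, 0.523, 0.185] pointing down, gripper open.
Joint ranges: [-2.75, 2.75], [-0.79, 2.1], [0.01, 2.65], [-1.57, 4.71], [0.07, 3.14], [-2.87, 2.87]. Speed limits (rad/s): [2.22, 2.22, 2.79, 3.14, 3.14, 3.14].

### API

Orientations are given as a rotation vector (axis times angle).
In Python, from plant import r gives the robot as it stands.
- The arm moves only by the tool apply_moves, never from a script. Its argument "targets" is a list of rows, each an object with "gripper": the opening, from 0 (shut) to 1 (fully open); "slide": the shift along the world's x, y, z in mm, a list of three; "dr": the turn, a rotation vector about the world's x, y, z in rad, a list of three. A call has 1 to 12 rows; each row shifts and turns the commanded pose from where the row before left it; what a row does not reach is not made up. A row lasts 1/12 s, in which the tool goes at most 41.7 mm and 7.16 degrees, less where a joint would pass 70% of its speed; a pose out of reach is approached as far as the arm can. A call with a gripper value outside its range is refused whole. The fingers move at their own pace and stop on an object; "squeeze" is the grip in N (left out, the last holds). Time passes only in rows, so rows that do not move let the fingers close. It gives the time, the measured TCP pose, the force and the opening at its end, in the units of the state.
- r.observe(): the state, without advancing time (a new reading comes with each control period).
- r.snapshot(name): name is "scene" or "top" or "wrist"; returns a dict with "frame" (384x512x3 uint8, red, green, blue), "intrinsics" (3x3 intrinsics, pixels), "D" ([k1, k2, p1, p2, k3] as OpenCV has them; the pictures are not rectified), "eye" and "orientation" of the camera in the world; the wrist camera has in their place "tool_from_camera" (4x4, takes a point from camera to tool coordinates, whose origin is the TCP and whose axes are the tool frame's). Camera axes: x right, y up, looking along -z (the intrinsics and any distortion apply to the point x, -y, -z); pixel columns grow to the right and rows downward; lengths in m; the calibration is good to about 2 mm. A picture is of the moment at which its call begins: read the wrist's pose just before it. There is no depth.
- r.hand_in(): hands the job in, once; it reports no verdict.
Trained networks look in a picture, given as the dict that the camera call returned (one of the last four; its "shot" number tells which), for a name from the list of things; names that differ only in an ending like _2 or _b are one class to them, and where a whole thing is asked for, a point or a joint stands for the part that bears it (a point fixed in the world has none). Each returns a list of dicts, best first, with "score" (0 to 1); they miss things now and then, are a little off and sometimes report something else, mostly with a low value. They report only what shows in the picture. A call takes as long as a camera call.
- r.trace(label, picture): "pixels" (384x512 bool, what is visible of it) and "at" ([column, row] in pixels, amid what is visible of it).
The state is a dict: "time": time; "q": joint angles; "qd": joint speeds; "tau": joint torques, N m; "tcp_pos": TCP position; "eef_rot": TCP orientation; "contact_force": force on the tool from outside, world axes, zero at the start; "ft_torque": the same for the moment, N m; "opening": finger opening in m.
Only numpy, scipy, OpenCV 4.12 (cv2) and the standard library are available. Lean on these libraries where they do the work, as an engineer would, in place of code of your own. Each camera call takes 0.05 s, during which the arm holds its last target.

### The job

Put the lamp battery pack with the upright grip fin on charge in the three-bay dock. Old terminal caps have been left at the back of two of the bays, out of sight under the hood, so feel into the bays with the pack, gently and without forcing it, until you find the clear one; there slide it fully home, press it lightly against the stop, and let go. Leave the other things on the bench where they are.

Things in the scene. Friction and masses are not known exactly. Their poses are not given: they have to be found in the camera images.
- pack: Black battery pack, 96 long (x) x 44 wide (y) x 26 high, 0.25 to 0.37 kg, front corners rounded at radius 8. Origin: centre of its underside; x points to the nose that goes into the bay first, z up. On its top stands a grey upright grip fin.
- pack_nose (a point): Middle of the pack's front end at the underside, 48 ahead of the pack's origin; axes as the pack's.
- pack_grip (a point): Middle of the grip fin, 18 behind the pack's origin and 50 above its underside (24 above its top face); axes as the pack's. The fin is 26 long (x) x 14 thick (y) and reaches from 26 to 66 above the underside; the centre of mass lies 3 ahead of it. Take it by its two broad faces, from above.
- dock: Grey charging dock fixed to the bench, three identical bays side by side under a hood, open towards the robot. Origin: on the bench under the middle of the three mouths; +x points into the bays, +y left, z up; yaw up to 0.25 either way. Bay centres at y = +61, 0, -61; mouths at x = 0. Hood top 40 above the bench, 60 at the rear (x 39 to 67). All but its rear wall is rigid; a push of over 40 N on hood or dividers is too rough.
- sheet: Base sheet of the dock, fixed and rigid, 4 thick and 197 wide (y): it reaches from x = -130 in front of the mouths right through the bays as their floor. The pack is set down on it in front of a mouth and slid in. Origin and axes: as the dock's.
- hood_front (a point): Middle of the hood's front edge, on its top, 40 above the bench and 2 inside the mouths. Each bay is 47 wide, 30 high above the sheet and 45 deep from mouth to stop; the dividers between are 14 thick with round ends standing 7 out of the mouth. With the pack home, the front of its fin is 8 outside the mouth line. Axes as the dock's.
- backstop: Sprung contact wall at the back of the bays; its front face is the stop. Origin: 6 behind that face, 15 above the sheet; axes as the dock's. It gives 4 N per mm and bottoms after 6 (forcing: over 25 N). In two bays, different ones each time, a loose cap (44 wide, 27 high, 13 or 18 thick, black like the wall) lies at the stop: there the pack meets it 13 to 19 short. In the clear bay it reaches the stop.
- bay1_stop (a point): Left (+y) bay: the point on its floor (4 above the bench), in the middle of its width, at the stop face, 45 inside the mouth. Axes as the dock's.
- bay2_stop (a point): Middle bay: the point on its floor (4 above the bench), in the middle of its width, at the stop face, 45 inside the mouth. Axes as the dock's.
- bay3_stop (a point): Right (-y) bay: the point on its floor (4 above the bench), in the middle of its width, at the stop face, 45 inside the mouth. Axes as the dock's.
- jar: Bystander: white screw-lid jar, diameter 42, height 62. Origin: centre of the underside.
- spare: Bystander: small flat black battery without a fin, 60 x 36 x 18, not part of the job. Origin: centre of the underside.
- driver: Bystander: screwdriver lying flat, 170 long. Origin: underside, near its middle.
- tape: Bystander: roll of paper tape lying flat, outer diameter 84, height 24. Origin: centre of the underside.
- glue: Bystander: white bottle, diameter 48, height 130. Origin: centre of the underside.
- offcut: Bystander: wooden offcut, 45 x 100 x 32. Origin: centre of the underside.
- brushes: Bystander: aluminium cup of paint brushes, diameter 72, cup 95 high, brushes to 175. Origin: centre of the underside.

How it is judged:
On the way, in this order (a step that is already met when the one before it is completed fails the run):
1. the pack's nose has entered one of the bays by about 10 mm (((x of pack_nose in the frame of bay1_stop above -0.036 m and y of pack_nose in the frame of bay1_stop between -0.006 and 0.006 m and z of pack_nose in the frame of bay1_stop below 0.006 m) or (x of pack_nose in the frame of bay2_stop above -0.036 m and y of pack_nose in the frame of bay2_stop between -0.006 and 0.006 m and z of pack_nose in the frame of bay2_stop below 0.006 m) or (x of pack_nose in the frame of bay3_stop above -0.036 m and y of pack_nose in the frame of bay3_stop between -0.006 and 0.006 m and z of pack_nose in the frame of bay3_stop below 0.006 m))), for 0.05 s.
2. the pack is pressed against the stop of the clear bay with at least 1 N (((x of pack_nose in the frame of bay1_stop between -0.003 and 0.005 m and y of pack_nose in the frame of bay1_stop between -0.005 and 0.005 m and z of pack_nose in the frame of bay1_stop between -0.003 and 0.004 m) or (x of pack_nose in the frame of bay2_stop between -0.003 and 0.005 m and y of pack_nose in the frame of bay2_stop between -0.005 and 0.005 m and z of pack_nose in the frame of bay2_stop between -0.003 and 0.004 m) or (x of pack_nose in the frame of bay3_stop between -0.003 and 0.005 m and y of pack_nose in the frame of bay3_stop between -0.005 and 0.005 m and z of pack_nose in the frame of bay3_stop between -0.003 and 0.004 m)) and contact force between pack and backstop above 1 N), for 0.1 s.
At the end, for the whole second after the job is handed in: The pack lies level and at rest in a bay with its nose within 3 mm of the stop and within 5 mm of the bay's middle, flat on the base sheet, and is released (((x of pack_nose in the frame of bay1_stop between -0.003 and 0.005 m and y of pack_nose in the frame of bay1_stop between -0.005 and 0.005 m and z of pack_nose in the frame of bay1_stop between -0.003 and 0.004 m) or (x of pack_nose in the frame of bay2_stop between -0.003 and 0.005 m and y of pack_nose in the frame of bay2_stop between -0.005 and 0.005 m and z of pack_nose in the frame of bay2_stop between -0.003 and 0.004 m) or (x of pack_nose in the frame of bay3_stop between -0.003 and 0.005 m and y of pack_nose in the frame of bay3_stop between -0.005 and 0.005 m and z of pack_nose in the frame of bay3_stop between -0.003 and 0.004 m)) and angle between pack's own z axis and vertical below 0.08 rad and linear speed of pack below 0.02 m/s and contact force between pack and the fingers below 0.1 N); the robot touches nothing.
It fails at once if the sprung wall is pushed with more than 25 N, through a cap or straight (forcing) (contact force between backstop and anything else above 25 N).
It fails at once if the dock (hood, dividers, wall; not its base sheet) is struck or pressed with more than 40 N (contact force between dock and anything else above 40 N).
It fails at once if one of the bystanders is moved by more than 30 mm (distance of any of jar, spare, driver, tape, glue, offcut, brushes from where it was at the start of the episode above 0.03 m).
It also fails if it takes over 64 s, if anything falls off the work surface, if the arm or the gripper's body presses on something with over 40 N, if the wrist force passes 120 N, or if a joint passes its speed limit or range.

## Working session

There is one attempt and no reset: what is moved stays moved. The work goes in short steps, Python scripts to look and compute and a tool call to move; the robot and the scene stay as the last step left them, time stands still between calls to the robot, and variables do not carry over. Pictures are saved under pics/ and viewed, and the job is handed in when it is done.

Besides the shell and the picture viewer there is one more tool, called after "Emit:" by a JSON object that holds its "fn" and its "kwargs", one argument or row to a line. apply_moves: Moves the arm, as the interface text tells. Its arguments: {"type":"object","properties":{"targets":{"type":"array","items":{"type":"object","properties":{"gripper":{"type":"number"},"slide":{"type":"array","items":{"type":"number"}},"dr":{"type":"array","items":{"type":"number"}}}}},"squeeze":{"type":"number"}},"required":["targets"]}

```bash
mkdir -p pics; ls
python3 - <<'E'
from plant import r
import cv2,pickle
print(r.observe(), r.grip_point_offset)
d={}
for n in ["scene","top"]:
    s=r.snapshot(n); d[n]=s
    cv2.imwrite(f"pics/{n}0.png",cv2.cvtColor(s["frame"],cv2.COLOR_RGB2BGR))
    print({k:v for k,v in s.items() if k!="frame"})
    for l in ["pack","dock","sheet","pack_grip"]:
        t=r.trace(l,s); print(n,l,[(x["score"],x["at"],x["pixels"].sum()) for x in t][:3])
        s["tr_"+l]=t
pickle.dump(d,open("s0.pkl","wb"))
E
```

```text
pics
{'time': 0.0, 'q': array([ 1.17338354e+00,  3.51238310e-01,  1.65239098e+00, -4.01388246e-05,
        1.13906973e+00, -8.46030757e-02]), 'qd': array([ 9.19048715e-04, -7.56582523e-04, -5.99840227e-05,  3.05873822e-04,
        1.34995637e-05,  1.85254762e-03]), 'tau': array([ 9.70942529e-04, -4.97329652e+01, -2.85258865e+01,  6.99533592e-02,
        2.57322524e-02, -7.12805354e-05]), 'tcp_pos': array([0.16910205, 0.52298189, 0.18451289]), 'eef_rot': array([ 0.24464008,  1.55704906, -0.24634714]), 'contact_force': array([-0.75237547, -0.74877248,  0.78300199]), 'ft_torque': array([ 0.03971549,  0.01208136, -0.01224758]), 'opening': 0.09297598122013087} 0.0188
{'intrinsics': array([[389.90092006,   0.        , 247.62200781],
       [  0.        , 389.90092006, 195.66211165],
       [  0.        ,   0.        ,   1.        ]]), 'D': array([0.02784082, 0.        , 0.        , 0.        , 0.        ]), 'eye': array([1.13980498, 0.12035444, 1.01141802]), 'orientation': array([0.43355321, 0.4856853 , 1.68206559]), 'shot': 1}
scene pack [(0.79, [331.7, 206.1], np.int64(502)), (0.56, [403
[... 182 characters left out ...]
98.7, 231.2], np.int64(1847))]
scene pack_grip [(0.97, [331.6, 206.6], np.int64(563))]
{'intrinsics': array([[418.3473361 ,   0.        , 257.33355419],
       [  0.        , 418.3473361 , 188.37025695],
       [  0.        ,   0.        ,   1.        ]]), 'D': array([0.01388194, 0.        , 0.        , 0.        , 0.        ]), 'eye': array([0.45953849, 0.03875651, 1.10595922]), 'orientation': array([ 0.08208199, -0.03911023, -1.55200906]), 'shot': 2}
top pack [(0.56, [171.2, 203.5], np.int64(685))]
top dock [(0.93, [321.5, 151.5], np.int64(2255))]
top sheet [(0.78, [326.8, 190.0], np.int64(3758)), (0.58, [320.9, 151.4], np.int64(2214))]
top pack_grip [(0.66, [172.5, 204.1], np.int64(688))]
```

View pics/scene0.png

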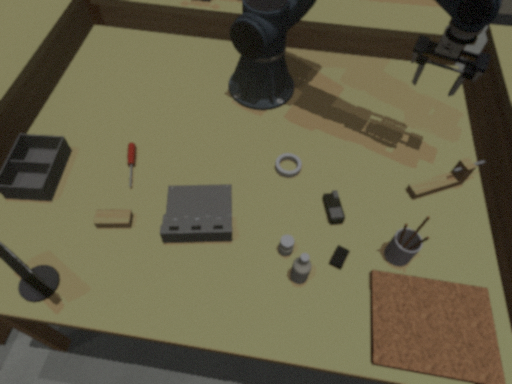

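View pics/top0.png

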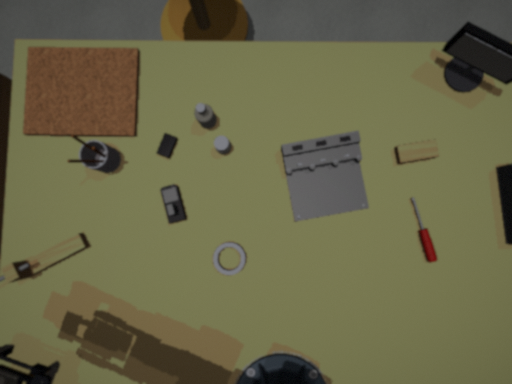

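```bash
cat > h.py <<'E'
import numpy as np,cv2,pickle
from scipy.spatial.transform import Rotation as R
def cam(s,tp=None,tr=None):
    if "eye" in s: return R.from_rotvec(s["orientation"]).as_matrix(),np.array(s["eye"])
    T=np.array(s["tool_from_camera"]);M=R.from_rotvec(tr).as_matrix()
    return M@T[:3,:3],M@T[:3,3]+tp
def p2w(s,px,z,tp=None,tr=None):
    C,e=cam(s,tp,tr)
    u=cv2.undistortPoints(np.array(px,float).reshape(-1,1,2),s["intrinsics"],s["D"]).reshape(-1,2)
    d=np.c_[u[:,0],-u[:,1],-np.ones(len(u))]@C.T
    return e+d*((z-e[2])/d[:,2])[:,None]
def w2p(s,P,tp=None,tr=None):
    C,e=cam(s,tp,tr); c=(np.array(P,float).reshape(-1,3)-e)@C
    return cv2.projectPoints(c*[1,-1,-1],np.zeros(3),np.zeros(3),s["intrinsics"],s["D"])[0].reshape(-1,2)
E
python3 - <<'E'
from h import *
d=pickle.load(open("s0.pkl","rb"));s=d["top"]
f=cv2.cvtColor(s["frame"],cv2.COLOR_RGB2BGR)
a=cv2.resize(f[170:235,145:205],None,fx=6,fy=6,interpolation=cv2.INTER_CUBIC)
b=cv2.resize(f[120:230,270:380],None,fx=5,fy=5,interpolation=cv2.INTER_CUBIC)[:550]
a=cv2.copyMakeBorder(a,0,550-a.shape[0],0,0,cv2.BORDER_CONSTANT)
o=np.clip(np.hstack([a[:,:240+100],b[:,:450]])*1.6,0,255).astype(np.uint8);cv2.imwrite("pics/z0.png",o)
for l in ["pack","sheet","dock"]:
    t=s["tr_"+l][0]["pixels"].astype(np.uint8)
    print(l,cv2.minAreaRect(cv2.findNonZero(t)))
print(p2w(s,[[172,204]],0.03),p2w(s,[[296,220],[366,207],[283,145],[359,132]],0.004))
E
```

```text
pack ((173.0882568359375, 202.85296630859375), (37.107948303222656, 19.160314559936523), 75.96376037597656)
sheet ((326.798095703125, 189.25662231445312), (51.66221237182617, 76.29544830322266), 79.3803482055664)
dock ((321.4999694824219, 152.0), (32.05780029296875, 80.2267074584961), 80.53767395019531)
[[0.49844165 0.28900226 0.03      ]] [[ 0.46326686 -0.03311311  0.004     ]
 [ 0.50063715 -0.21514711  0.004     ]
 [ 0.66150505  0.00371456  0.004     ]
 [ 0.69905778 -0.19690633  0.004     ]]
```

View pics/z0.png

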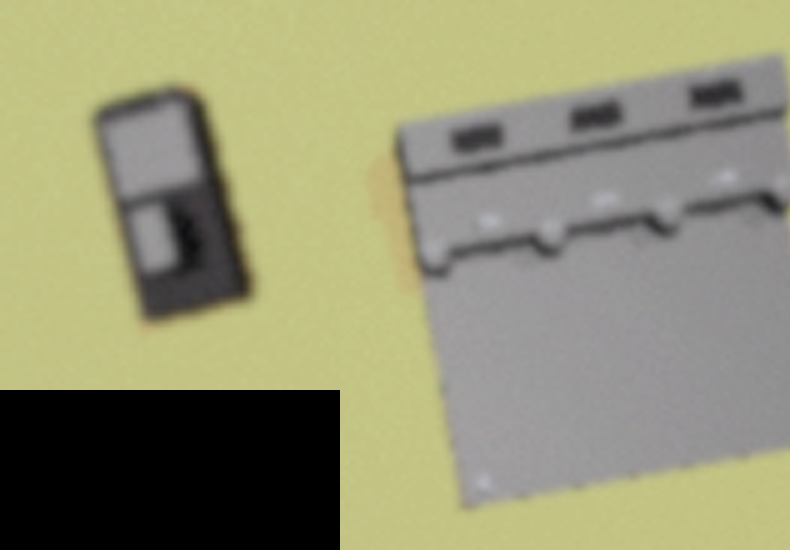

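Run:
```python
from h import *
from plant import r
o=r.observe();M=R.from_rotvec(o["eef_rot"]).as_matrix();print(M.round(3))
s=r.snapshot("wrist");print(s["tool_from_camera"],s["intrinsics"],s["D"])
d=pickle.load(open("s0.pkl","rb"));s=d["top"]
t=s["tr_pack"][0]["pixels"].astype(np.uint8)
b=cv2.boxPoints(cv2.minAreaRect(cv2.findNonZero(t)));print(p2w(s,b,0.02))
for l,z in [("tape",.02),("glue",.06),("brushes",.1),("jar",.06),("spare",.018)]:
    pass
```

```text
[[-0.     0.308  0.951]
 [-0.     0.951 -0.308]
 [-1.    -0.    -0.   ]]
[[ 9.14203795e-04  2.41514756e-01 -9.70396716e-01 -1.98728177e-01]
 [ 9.99999380e-01 -8.37621063e-04  7.33623032e-04  6.98905758e-04]
 [-6.35643942e-04 -9.70396785e-01 -2.41515372e-01 -6.68585721e-02]
 [ 0.00000000e+00  0.00000000e+00  0.00000000e+00  1.00000000e+00]] [[280.56535266   0.         253.5877441 ]
 [  0.         280.56535266 194.5852082 ]
 [  0.           0.           1.        ]] [-0.04344426  0.          0.          0.          0.        ]
[[0.54227088 0.32629727 0.02      ]
 [0.55529654 0.2778085  0.02      ]
 [0.46171893 0.25112128 0.02      ]
 [0.44878094 0.29925815 0.02      ]]
```

Emit:
{"fn": "apply_moves", "kwargs": {
  "targets": [
    {"gripper":1,"slide":[28,-22,2],"dr":[0,0,0.054]},
    {"gripper":1,"slide":[28,-22,2],"dr":[0,0,0.054]},
    {"gripper":1,"slide":[28,-22,2],"dr":[0,0,0.054]},
    {"gripper":1,"slide":[28,-22,2],"dr":[0,0,0.054]},
    {"gripper":1,"slide":[28,-22,2],"dr":[0,0,0.054]},
    {"gripper":1,"slide":[28,-22,2],"dr":[0,0,0.054]},
    {"gripper":1,"slide":[28,-22,2],"dr":[0,0,0.054]},
    {"gripper":1,"slide":[28,-22,2],"dr":[0,0,0.054]},
    {"gripper":1,"slide":[28,-22,2],"dr":[0,0,0.054]},
    {"gripper":1,"slide":[28,-22,2],"dr":[0,0,0.054]},
    {"gripper":1,"slide":[20,-20,0],"dr":[0,0,0.054]},
    {"gripper":1,"slide":[0,0,0],"dr":[0,0,0]}
  ]
}}

```text
time: 1.55
tcp_pos: [0.4723, 0.2802, 0.205]
eef_rot: [-0.221, 1.559, 0.22]
contact_force: [-0.4, 0.6, 0.1]
opening: 0.0931
```

```bash
cat > shot.py <<'E'
import sys
from h import *
from plant import r
n=sys.argv[1];labels=sys.argv[2:]
o=r.observe();s=r.snapshot("wrist");s["tp"]=o["tcp_pos"];s["tr"]=o["eef_rot"]
print(o["time"],o["tcp_pos"],o["eef_rot"],o["opening"],o["contact_force"])
cv2.imwrite(f"pics/{n}.png",cv2.cvtColor(s["frame"],cv2.COLOR_RGB2BGR))
for l in labels:
    t=r.trace(l,s);s["tr_"+l]=t
    for x in t[:3]: print(l,x["score"],x["at"],x["pixels"].sum(),cv2.minAreaRect(cv2.findNonZero(x["pixels"].astype(np.uint8))))
pickle.dump(s,open(f"{n}.pkl","wb"))
E
python3 shot.py w1 pack pack_grip
```

```text
1.55 [0.47225948 0.28024807 0.2050114 ] [-0.22108424  1.55861864  0.21997495] 0.0931213843769403 [-0.38727408  0.59134919  0.09281732]
pack 0.75 [254.2, 193.2] 2151 ((255.0, 194.0), (68.0, 32.0), 90.0)
pack_grip 0.81 [260.4, 190.0] 2126 ((255.0, 194.0), (68.0, 32.0), 90.0)
```

View pics/w1.png

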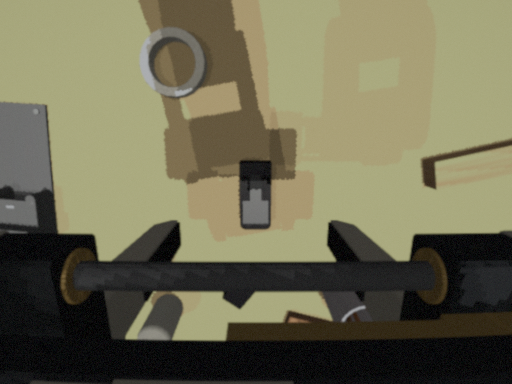

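Run:
```python
from h import *
s=pickle.load(open("w1.pkl","rb"))
f=cv2.cvtColor(s["frame"],cv2.COLOR_RGB2BGR)
cv2.imwrite("pics/w1z.png",np.clip(cv2.resize(f[145:240,215:295],None,fx=6,fy=6,interpolation=cv2.INTER_CUBIC)*2.0,0,255).astype(np.uint8))
for z in (0.026,0.0): print(p2w(s,[[239,161],[271,161],[240,228],[270,228]],z,s["tp"],s["tr"]))
print(R.from_rotvec(s["tr"]).as_matrix()[:,1])
```

```text
[[0.45926143 0.2564561  0.026     ]
 [0.44726384 0.29789536 0.026     ]
 [0.5513655  0.28333596 0.026     ]
 [0.53942016 0.32456802 0.026     ]]
[[0.46278742 0.25603681 0.        ]
 [0.44996392 0.30032875 0.        ]
 [0.56123196 0.28476708 0.        ]
 [0.5484643  0.32883756 0.        ]]
[-2.77305303e-01  9.60781500e-01 -8.23487671e-04]
```

View pics/w1z.png

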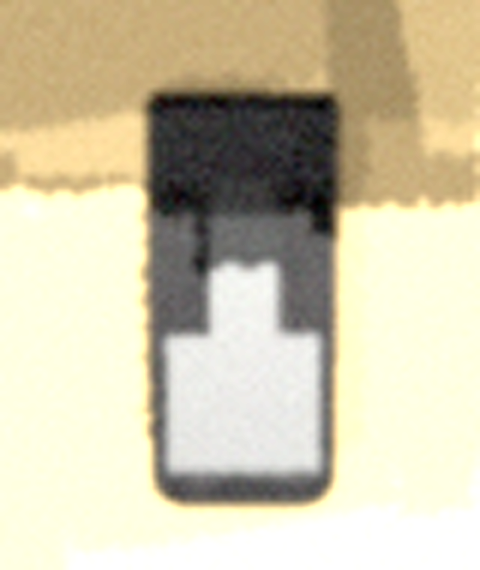

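Emit:
{"fn": "apply_moves", "kwargs": {
  "squeeze": 15,
  "targets": [
    {"gripper":1,"slide":[6,3,-25],"dr":[0,0,0]},
    {"gripper":1,"slide":[6,2,-30],"dr":[0,0,0]},
    {"gripper":1,"slide":[0,0,-35],"dr":[0,0,0]},
    {"gripper":1,"slide":[0,0,-35],"dr":[0,0,0]},
    {"gripper":1,"slide":[0,0,-25],"dr":[0,0,0]},
    {"gripper":1,"slide":[0,0,-15],"dr":[0,0,0]},
    {"gripper":1,"slide":[0,0,-7],"dr":[0,0,0]},
    {"gripper":0.4,"slide":[0,0,0],"dr":[0,0,0]},
    {"gripper":0.3,"slide":[0,0,0],"dr":[0,0,0]}
  ]
}}

```text
time: 2.45
tcp_pos: [0.4811, 0.2891, 0.0338]
eef_rot: [-0.221, 1.559, 0.221]
contact_force: [0.0, -0.8, 0.5]
opening: 0.0838
```

```bash
python3 shot.py w2 pack
```

```text
2.45 [0.48114431 0.28908932 0.03376424] [-0.22106122  1.55879928  0.2214397 ] 0.0838030048455983 [ 0.0310407  -0.82411192  0.4628907 ]
pack 0.75 [246.9, 216.7] 4959 ((248.0, 216.5), (89.0, 58.0), 90.0)
```

View pics/w2.png

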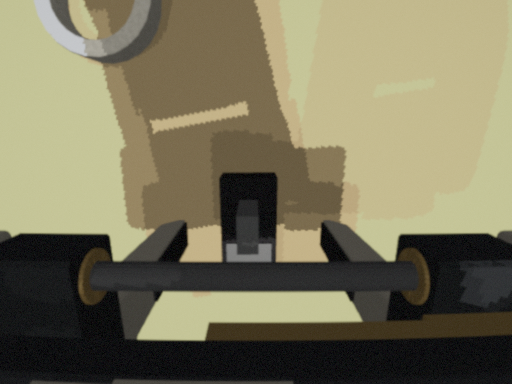

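Emit:
{"fn": "apply_moves", "kwargs": {
  "targets": [
    {"gripper":0.6,"slide":[3,-3.5,0],"dr":[0,0,0]},
    {"gripper":0.5,"slide":[0,0,0],"dr":[0,0,0]}
  ]
}}

```text
time: 2.72
tcp_pos: [0.4851, 0.2847, 0.034]
eef_rot: [-0.22, 1.558, 0.221]
contact_force: [0.3, -0.1, 0.5]
opening: 0.0628
```

```bash
python3 shot.py w3 pack
```

```text
2.7167 [0.4850783  0.28467071 0.03399237] [-0.22025695  1.55784337  0.22087416] 0.06275473844951904 [ 0.27634838 -0.1194506   0.53063562]
pack 0.89 [254.2, 215.0] 5223 ((255.0, 215.0), (92.0, 58.0), 90.0)
pack 0.3 [120.2, 30.1] 3914 ((104.5, 29.5), (125.0, 59.0), 0.0)
```

View pics/w3.png

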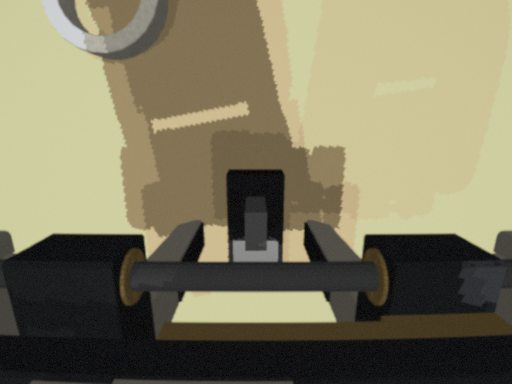

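Emit:
{"fn": "apply_moves", "kwargs": {
  "squeeze": 20,
  "targets": [
    {"gripper":0.35,"slide":[0,0,0],"dr":[0,0,0]},
    {"gripper":0.2,"slide":[0,0,0],"dr":[0,0,0]},
    {"gripper":0.1,"slide":[0,0,0],"dr":[0,0,0]},
    {"gripper":0,"slide":[0,0,0],"dr":[0,0,0]},
    {"gripper":0,"slide":[0,0,0],"dr":[0,0,0]},
    {"gripper":0,"slide":[0,0,0],"dr":[0,0,0]},
    {"gripper":0,"slide":[0,0,0],"dr":[0,0,0]},
    {"gripper":0,"slide":[0,0,0],"dr":[0,0,0]}
  ]
}}

```text
time: 3.48
tcp_pos: [0.4842, 0.2848, 0.033]
eef_rot: [-0.221, 1.56, 0.221]
contact_force: [-0.2, 1.0, -0.6]
opening: 0.0025
```

```bash
python3 shot.py w4 pack
```

```text
3.4833 [0.48420137 0.28482959 0.03301657] [-0.22077162  1.55954812  0.22074759] 0.0025198099539669 [-0.22824116  0.99465257 -0.63748013]
pack 0.86 [253.4, 195.9] 3080 ((254.0, 215.0), (90.0, 58.0), 90.0)
```

View pics/w4.png

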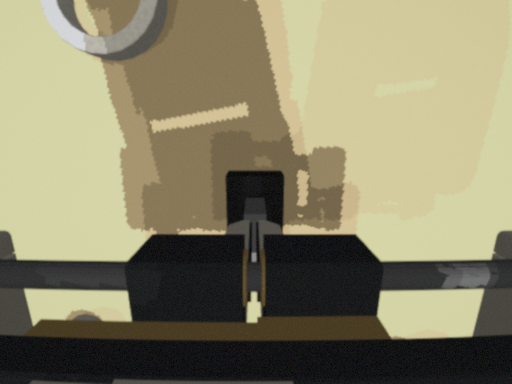

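Run:
```python
from h import *
s=pickle.load(open("w1.pkl","rb"));C,e=cam(s,s["tp"],s["tr"]);print("cam",e)
print(p2w(s,[[255.4,188.7],[255.4,200.5]],0.066,s["tp"],s["tr"]),p2w(s,[[255.4,180.5]],0.026,s["tp"],s["tr"]))
im=[]
for n in ("w3","w4"):
    f=cv2.cvtColor(pickle.load(open(n+".pkl","rb"))["frame"],cv2.COLOR_RGB2BGR)
    im.append(np.clip(cv2.resize(f[160:310,215:295],None,fx=4,fy=4,interpolation=cv2.INTER_CUBIC)*2.2,0,255).astype(np.uint8))
cv2.imwrite("pics/z4.png",np.hstack(im))
```

```text
cam [0.40804136 0.26254694 0.40368647]
[[0.48121347 0.28565532 0.066     ]
 [0.49569894 0.28987072 0.066     ]] [[0.47881825 0.28517348 0.026     ]]
```

View pics/z4.png

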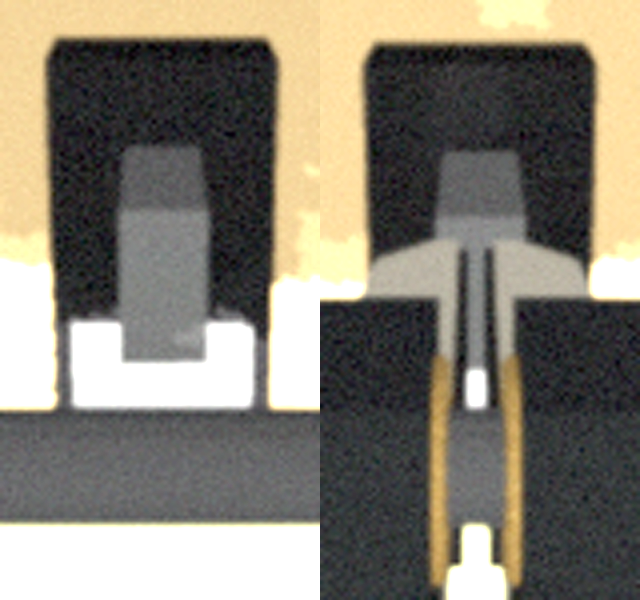

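Run:
```python
from h import *
for n in("w1","w3","w4"):
    s=pickle.load(open(n+".pkl","rb"));a=0.281;c=np.array([.5014,.2912])
    Rz=np.array([[np.cos(a),-np.sin(a)],[np.sin(a),np.cos(a)]])
    P=[[-48,-22,0],[-48,-22,26],[-48,22,26],[-31,-7,26],[-31,-7,66],[-5,-7,66],[-5,7,66],[48,0,26]]
    W=np.array([[*(c+Rz@np.array(p[:2])/1000),p[2]/1000] for p in P])
    print(n,w2p(s,W,s["tp"],s["tr"]).round(1).tolist(),"tcp",w2p(s,s["tp"],s["tp"],s["tr"]).round(1))
```

```text
w1 [[239.7, 160.2], [238.8, 162.6], [271.4, 162.6], [249.9, 175.0], [249.5, 180.7], [249.5, 201.1], [260.8, 201.2], [255.0, 229.4]] tcp [[252.8 216.8]]
w3 [[228.7, 169.1], [225.6, 174.5], [284.6, 174.5], [245.9, 196.6], [244.2, 212.6], [244.5, 251.0], [266.1, 251.0], [254.9, 288.4]] tcp [[252.8 216.8]]
w4 [[228.1, 170.3], [225.0, 175.8], [284.2, 175.8], [245.3, 197.9], [243.5, 214.2], [243.8, 252.8], [265.6, 252.8], [254.4, 290.0]] tcp [[252.8 216.8]]
```

Run:
```python
from h import *
from plant import r
o=r.observe();s=r.snapshot("scene");print(o["time"],o["tcp_pos"],o["opening"])
print("tcp px",w2p(s,[o["tcp_pos"],o["tcp_pos"]+[0,0,.033],o["tcp_pos"]+[0,0,.084]]))
f=cv2.cvtColor(s["frame"],cv2.COLOR_RGB2BGR)
cv2.imwrite("pics/s5.png",np.clip(cv2.resize(f[130:230,280:380],None,fx=6,fy=6,interpolation=cv2.INTER_CUBIC)*1.8,0,255).astype(np.uint8))
```

```text
3.5833 [0.48422005 0.28480767 0.03302272] 0.00037591501280792724
tcp px [[332.77909737 199.6427949 ]
 [335.02347274 193.57153769]
 [338.71992836 183.58004336]]
```

View pics/s5.png

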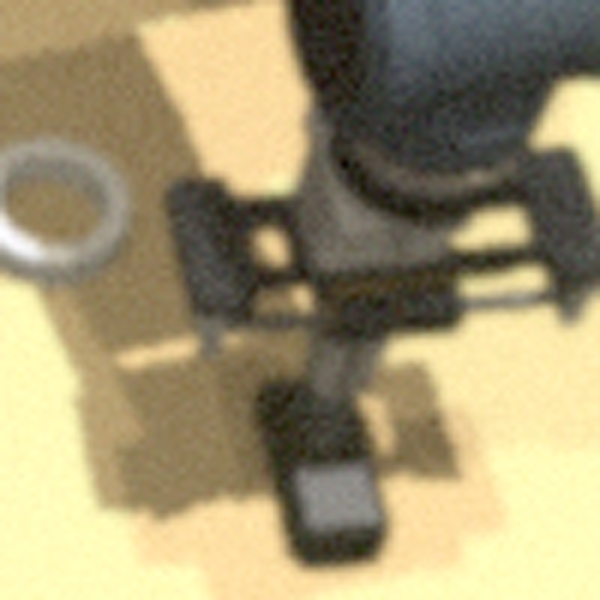

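Emit:
{"fn": "apply_moves", "kwargs": {
  "targets": [
    {"gripper":0.6,"slide":[0,0,3],"dr":[0,0,0]},
    {"gripper":0.6,"slide":[0,0,0],"dr":[0,0,0]},
    {"gripper":0.6,"slide":[0,0,0],"dr":[0,0,0]},
    {"gripper":0.6,"slide":[0,0,0],"dr":[0,0,0]},
    {"gripper":0.6,"slide":[0,0,0],"dr":[0,0,0]},
    {"gripper":0.6,"slide":[0,0,0],"dr":[0,0,0]}
  ]
}}

```text
time: 4.13
tcp_pos: [0.4842, 0.2848, 0.036]
eef_rot: [-0.221, 1.56, 0.221]
contact_force: [0.0, 1.0, -0.0]
opening: 0.0359
```

```bash
python3 shot.py w6
python3 - <<'E'
from h import *
from plant import r
f=cv2.cvtColor(pickle.load(open("w6.pkl","rb"))["frame"],cv2.COLOR_RGB2BGR)
cv2.imwrite("pics/w6z.png",np.clip(cv2.resize(f[160:320,150:360],None,fx=3.7,fy=3.7,interpolation=cv2.INTER_CUBIC)*2.2,0,255).astype(np.uint8))
E
```

```text
4.1333 [0.48419572 0.2848092  0.03600753] [-0.22072692  1.5595438   0.22072613] 0.03585264670355799 [ 0.04502646  0.9585308  -0.02162217]
```

View pics/w6z.png

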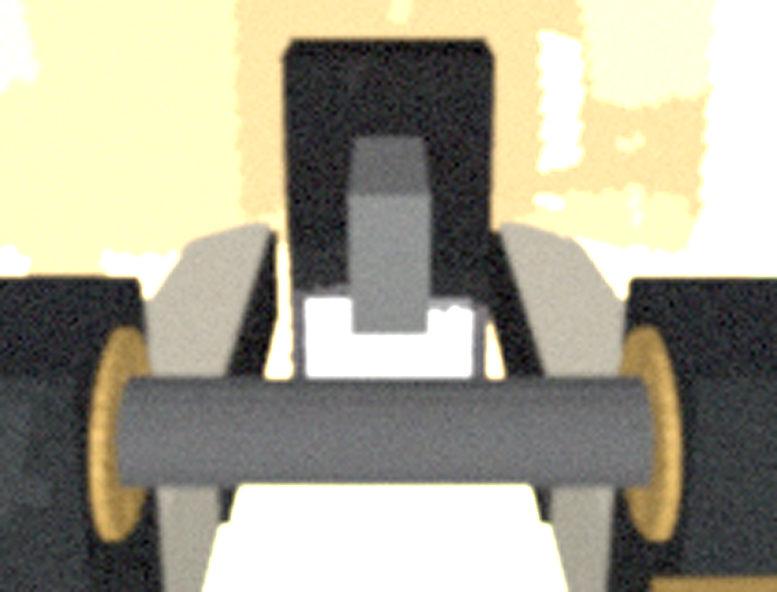

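Emit:
{"fn": "apply_moves", "kwargs": {
  "targets": [
    {"gripper":0.6,"slide":[0,0,-10],"dr":[0,0,0]},
    {"gripper":0.6,"slide":[0,0,-8],"dr":[0,0,0]},
    {"gripper":0.6,"slide":[0,0,-6],"dr":[0,0,0]},
    {"gripper":0.6,"slide":[0,0,0],"dr":[0,0,0]}
  ]
}}

```text
time: 4.52
tcp_pos: [0.4832, 0.2843, 0.0102]
eef_rot: [-0.221, 1.562, 0.22]
contact_force: [-0.5, 0.4, 0.3]
opening: 0.0556
```

```bash
python3 shot.py w7
python3 - <<'E'
from h import *
from plant import r
f=cv2.cvtColor(pickle.load(open("w7.pkl","rb"))["frame"],cv2.COLOR_RGB2BGR)
a=np.clip(cv2.resize(f[160:320,150:360],None,fx=3.7,fy=3.7,interpolation=cv2.INTER_CUBIC)*2.2,0,255).astype(np.uint8)
cv2.imwrite("pics/w7z.png",a)
E
```

```text
4.5167 [0.48322575 0.28431045 0.01017005] [-0.221439    1.56216268  0.22010899] 0.05555744697700812 [-0.48623292  0.39203256  0.34211326]
```

View pics/w7z.png

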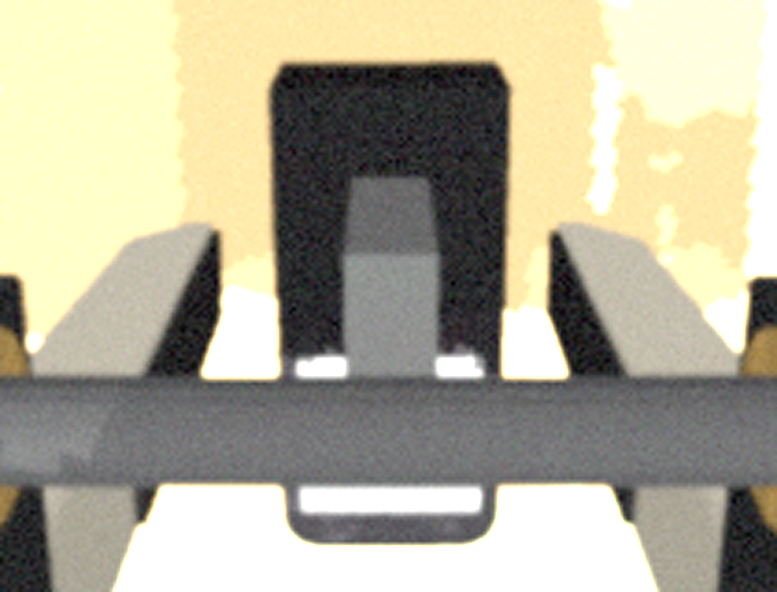

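Emit:
{"fn": "apply_moves", "kwargs": {
  "targets": [
    {"gripper":0.5,"slide":[0.5,1.5,-6],"dr":[0,0,0]},
    {"gripper":0.4,"slide":[0,0,-6],"dr":[0,0,0]},
    {"gripper":0.3,"slide":[0,0,0],"dr":[0,0,0]},
    {"gripper":0.2,"slide":[0,0,0],"dr":[0,0,0]},
    {"gripper":0.1,"slide":[0,0,0],"dr":[0,0,0]},
    {"gripper":0,"slide":[0,0,0],"dr":[0,0,0]},
    {"gripper":0,"slide":[0,0,0],"dr":[0,0,0]},
    {"gripper":0,"slide":[0,0,0],"dr":[0,0,0]},
    {"gripper":0,"slide":[0,0,0],"dr":[0,0,0]}
  ]
}}

```text
time: 5.32
tcp_pos: [0.4847, 0.2863, 0.0002]
eef_rot: [-0.221, 1.559, 0.221]
contact_force: [0.8, -0.4, 0.9]
opening: 0.0136
```

```bash
python3 shot.py w8
python3 - <<'E'
from h import *
from plant import r
f=cv2.cvtColor(pickle.load(open("w8.pkl","rb"))["frame"],cv2.COLOR_RGB2BGR)
a=np.clip(cv2.resize(f[160:320,150:360],None,fx=3.7,fy=3.7,interpolation=cv2.INTER_CUBIC)*2.2,0,255).astype(np.uint8)
cv2.imwrite("pics/w8z.png",a)
E
```

```text
5.3167 [4.84749057e-01 2.86270872e-01 1.63977393e-04] [-0.22072753  1.55938831  0.22069978] 0.013568518833332023 [ 0.77022239 -0.39955258  0.9141136 ]
```

View pics/w8z.png

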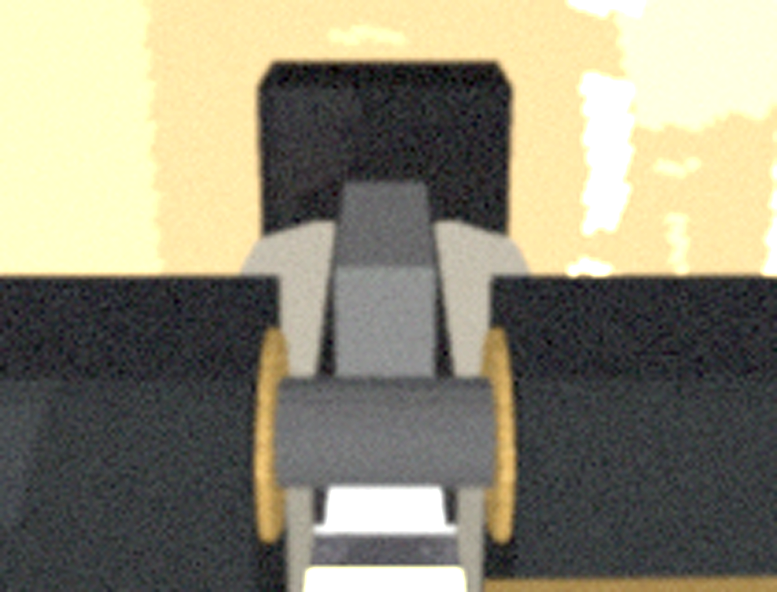

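Emit:
{"fn": "apply_moves", "kwargs": {
  "squeeze": 25,
  "targets": [
    {"gripper":0,"slide":[0,0,20],"dr":[0,0,0]},
    {"gripper":0,"slide":[-4,0,30],"dr":[0,0,0]},
    {"gripper":0,"slide":[-4,-20,30],"dr":[0,0,0]},
    {"gripper":0,"slide":[0,-30,25],"dr":[0,0,-0.01]},
    {"gripper":0,"slide":[0,-35,10],"dr":[0,0,-0.01]},
    {"gripper":0,"slide":[0,-38,0],"dr":[0,0,-0.01]},
    {"gripper":0,"slide":[0,-38,0],"dr":[0,0,-0.01]},
    {"gripper":0,"slide":[0,-38,0],"dr":[0,0,-0.01]},
    {"gripper":0,"slide":[0,-38,0],"dr":[0,0,-0.01]},
    {"gripper":0,"slide":[0,-38,0],"dr":[0,0,-0.01]},
    {"gripper":0,"slide":[0,-38,0],"dr":[0,0,-0.01]},
    {"gripper":0,"slide":[0,-30,0],"dr":[0,0,0]}
  ]
}}

```text
time: 6.37
tcp_pos: [0.4761, -0.0591, 0.1149]
eef_rot: [-0.157, 1.565, 0.157]
contact_force: [0.4, 0.6, -3.3]
opening: 0.0138
```

```bash
python3 shot.py w9 sheet dock pack
```

```text
6.3667 [ 0.47611916 -0.05905947  0.1149395 ] [-0.1570034   1.5654088   0.15688347] 0.013768956134024247 [ 0.39565079  0.58936586 -3.27342685]
sheet 0.89 [165.8, 205.4] 5980 ((166.0, 210.5), (110.0, 67.0), 0.0)
dock 0.59 [247.0, 318.4] 403 ((188.2115478515625, 261.4180908203125), (206.1102294921875, 32.337318420410156), 41.13179397583008)
pack 0.92 [250.7, 214.5] 5103 ((254.68310546875, 243.90904235839844), (139.62872314453125, 70.08568572998047), 88.36341857910156)
pack 0.3 [165.0, 202.9] 6022 ((165.0, 210.49996948242188), (109.99998474121094, 66.99998474121094), 0.0)
```

View pics/w9.png

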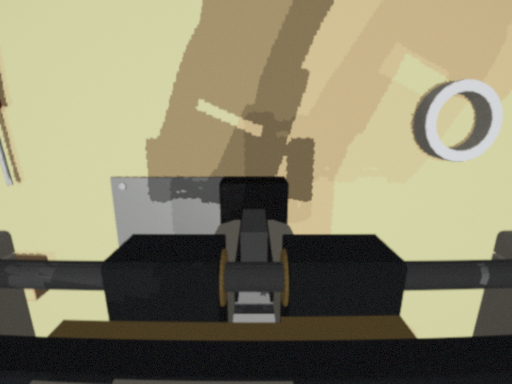

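Emit:
{"fn": "apply_moves", "kwargs": {
  "targets": [
    {"gripper":0,"slide":[10,-15,20],"dr":[0,0,0]},
    {"gripper":0,"slide":[20,-20,25],"dr":[0,0,0]},
    {"gripper":0,"slide":[20,-15,20],"dr":[0,0,0]},
    {"gripper":0,"slide":[10,0,0],"dr":[0,0,0]},
    {"gripper":0,"slide":[0,0,0],"dr":[0,0,0]}
  ]
}}

```text
time: 6.98
tcp_pos: [0.5387, -0.106, 0.1807]
eef_rot: [-0.159, 1.563, 0.158]
contact_force: [-0.8, 0.7, -3.1]
opening: 0.0139
```

```bash
python3 shot.py w10 sheet dock
python3 - <<'E'
from h import *
f=cv2.cvtColor(pickle.load(open("w10.pkl","rb"))["frame"],cv2.COLOR_RGB2BGR)
a=np.clip(cv2.resize(f[80:260,130:390],None,fx=3,fy=3,interpolation=cv2.INTER_CUBIC)*1.8,0,255).astype(np.uint8)
cv2.imwrite("pics/w10z.png",a)
E
```

```text
6.9833 [ 0.53870128 -0.10604568  0.1807472 ] [-0.15897532  1.56266073  0.15811162] 0.013932869857717902 [-0.75621483  0.72465069 -3.07840371]
sheet 0.81 [240.0, 163.1] 10426 ((247.4268035888672, 180.33221435546875), (147.9981689453125, 102.9730224609375), 0.8680514097213745)
dock 0.67 [186.8, 227.6] 469 ((248.0, 183.5), (99.0, 150.0), 90.0)
```

View pics/w10z.png

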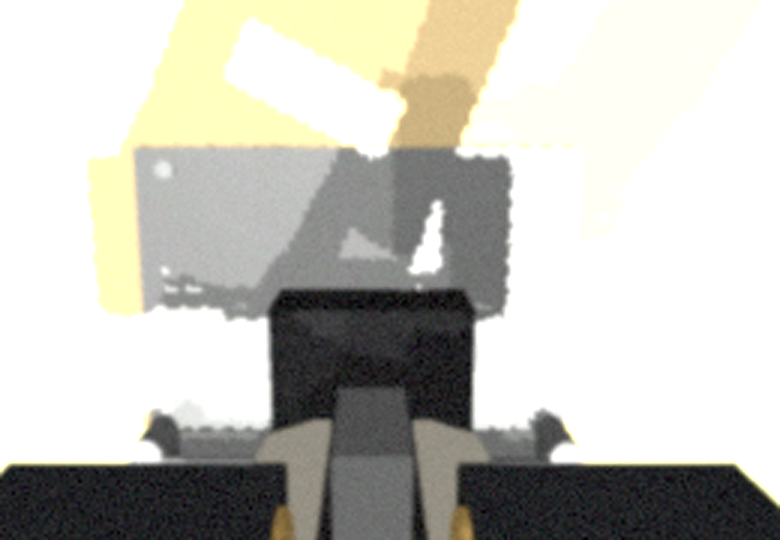

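Run:
```python
from h import *
f=cv2.cvtColor(pickle.load(open("w10.pkl","rb"))["frame"],cv2.COLOR_RGB2BGR)
a=np.clip(cv2.resize(f[115:250,160:340],None,fx=4.4,fy=4.4,interpolation=cv2.INTER_CUBIC)*1.1,0,255).astype(np.uint8)
cv2.imwrite("pics/w10y.png",a)
```

```text
(no output)
```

View pics/w10y.png

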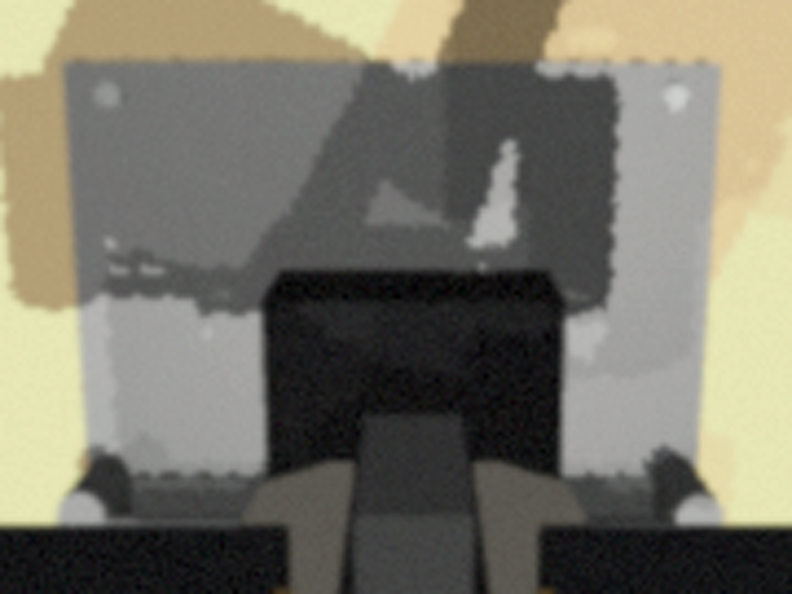

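```bash
cat > dockfit.py <<'E'
from h import *
from scipy.optimize import least_squares
s=pickle.load(open("w10.pkl","rb"))
z=lambda u,v:(160+(u-.5)/4.4,115+(v-.5)/4.4)
obs=[(z(64,62),(-130,-98.5,4)),(z(720,62),(-130,98.5,4)),(z(85,490),(-7,-91.5,40)),(z(698,490),(-7,91.5,40))]
eL=[z(80,300),z(89,440)];eR=[z(706,300),z(698,440)]
st=pickle.load(open("s0.pkl","rb"))["top"]
def W(p,P):
    P=np.array(P,float)/1000;c,s_=np.cos(p[2]),np.sin(p[2])
    return np.c_[p[0]+c*P[:,0]-s_*P[:,1],p[1]+s_*P[:,0]+c*P[:,1],P[:,2]]
def res(p):
    a=w2p(s,W(p,[o[1] for o in obs]),s["tp"],s["tr"])-np.array([o[0] for o in obs])
    e=[]
    for E,y in((eL,-98.5),(eR,98.5)):
        w=p2w(s,E,.004,s["tp"],s["tr"])[:,:2]-p[:2]
        e+=list((w@[-np.sin(p[2]),np.cos(p[2])]-y/1000)*800)
    return np.r_[a.ravel(),e]
f=least_squares(res,[.61,-.098,.2]);print(f.x,res(f.x).round(1))
def restop(p): pass
# top image check: project
print("top px",w2p(st,W(f.x,[(-130,98.5,4),(-130,-98.5,4),(67,98.5,60),(67,-98.5,60),(-7,91.5,40),(-7,30.5,40),(-7,-30.5,40),(-7,-91.5,40)])).round(1).tolist())
np.save("dock.npy",f.x)
E
python3 dockfit.py
```

```text
[ 0.60651336 -0.09789314  0.20273981] [-0.7 -0.4  0.7 -0.5 -1.3  0.6  1.4  0.6  0.9  0.8 -0.9 -0.8]
top px [[293.9, 221.5], [368.1, 207.7], [280.4, 144.5], [357.4, 130.0], [288.3, 173.6], [311.8, 169.1], [335.3, 164.7], [358.9, 160.3]]
```

```bash
cat > tgt.py <<'E'
import sys
from h import *
from plant import r
p=np.load("dock.npy");o=r.observe();a=p[2]
M=R.from_rotvec(o["eef_rot"]).as_matrix()
y=M[:,1];yaw=np.arctan2(-y[0],y[1]);t=o["tcp_pos"]
ax=np.array([np.cos(a),np.sin(a)]);ay=np.array([-ax[1],ax[0]])
d=t[:2]-p[:2]
print("t",o["time"],"dock-frame TCP mm",(d@ax*1000).round(1),(d@ay*1000).round(1),"z",(t[2]*1000).round(2),"yaw err",(a-yaw).round(4),"tool x",M[:,0].round(4))
F=o["contact_force"];print("F dock",(F[:2]@ax).round(2),(F[:2]@ay).round(2),F[2].round(2),"T",o["ft_torque"].round(2),"open",o["opening"])
if len(sys.argv)>2:
    g=p[:2]+ax*float(sys.argv[1])/1000+ay*float(sys.argv[2])/1000
    print("delta mm",((g-t[:2])*1000).round(1))
print("ax",ax,"ay",ay)
E
python3 tgt.py -95 -0.4
```

```text
t 7.1333 dock-frame TCP mm -71.0 7.0 z 179.01 yaw err 0.0002 tool x [-2.4e-03  8.0e-04 -1.0e+00]
F dock 0.4 0.02 -4.74 T [ 0.06  0.08 -0.01] open 0.013879969513355678
delta mm [-22.1 -12.1]
ax [0.97951858 0.20135378] ay [-0.20135378  0.97951858]
```

Emit:
{"fn": "apply_moves", "kwargs": {
  "targets": [
    {"gripper":0,"slide":[-22,-12,-10],"dr":[0,0,0]},
    {"gripper":0,"slide":[0,0,-30],"dr":[0,0,0]},
    {"gripper":0,"slide":[0,0,-35],"dr":[0,0,0]},
    {"gripper":0,"slide":[0,0,-35],"dr":[0,0,0]},
    {"gripper":0,"slide":[0,0,-30],"dr":[0,0,0]},
    {"gripper":0,"slide":[0,0,-15],"dr":[0,0,0]},
    {"gripper":0,"slide":[0,0,-8],"dr":[0,0,0]},
    {"gripper":0,"slide":[0,0,0],"dr":[0,0,0]},
    {"gripper":0,"slide":[0,0,0],"dr":[0,0,0]}
  ]
}}

```text
time: 7.88
tcp_pos: [0.5147, -0.1184, 0.0175]
eef_rot: [-0.158, 1.565, 0.158]
contact_force: [-0.3, 0.1, -3.5]
opening: 0.0141
```

```bash
python3 tgt.py -85 -0.4; python3 shot.py w11 ; python3 tgt.py -85 -0.4
```

```text
t 7.8833 dock-frame TCP mm -94.1 -1.6 z 17.51 yaw err 0.0011 tool x [-0.  0. -1.]
F dock -0.24 0.18 -3.52 T [-0.03  0.07 -0.01] open 0.014057063013804277
delta mm [8.7 3. ]
ax [0.97951858 0.20135378] ay [-0.20135378  0.97951858]
7.8833 [ 0.51467369 -0.11835755  0.01751184] [-0.15829803  1.56500673  0.1583438 ] 0.014057063013804277 [-0.26724964  0.13118765 -3.52240417]
t 7.9333 dock-frame TCP mm -93.6 -1.9 z 18.09 yaw err 0.0012 tool x [ 1.3e-03 -4.0e-04 -1.0e+00]
F dock 0.34 0.36 -1.88 T [ 0.03 -0.01  0.04] open 0.013776965430509621
delta mm [8.1 3.2]
ax [0.97951858 0.20135378] ay [-0.20135378  0.97951858]
```

View pics/w11.png

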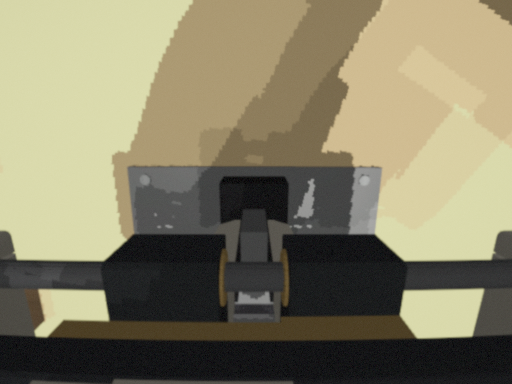

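```bash
cat > lat.py <<'E'
import sys
from h import *
s=pickle.load(open(sys.argv[1]+".pkl","rb"));tp,tr=s["tp"],s["tr"]
g=cv2.GaussianBlur(s["frame"].astype(np.float32).mean(2),(0,0),1)
def edge(row,lo,hi):
    d=np.abs(np.diff(g[row,lo:hi]));i=d.argmax()
    w=d[max(i-1,0):i+2];return lo+max(i-1,0)+(w*np.arange(len(w))).sum()/w.sum()+.5
f=cv2.cvtColor(s["frame"],cv2.COLOR_RGB2BGR)
cv2.imwrite(f"pics/{sys.argv[1]}z.png",np.clip(cv2.resize(f[150:250,115:395],None,fx=2.85,fy=2.85,interpolation=cv2.INTER_CUBIC)*1.6,0,255).astype(np.uint8))
p=np.load("dock.npy");a=p[2];ax=np.array([np.cos(a),np.sin(a)]);ay=np.array([-ax[1],ax[0]])
for r0 in map(int,sys.argv[2].split(",")):
    L,Rr=[p2w(s,[[edge(r0,lo,hi),r0]],.004,tp,tr)[0] for lo,hi in((115,160),(350,395))]
    print(r0,"sheet dock-y",[(w[:2]-p[:2])@ay*1000 for w in(L,Rr)])
for r0 in map(int,sys.argv[3].split(",")):
    z=tp[2]+.026
    L,Rr=[p2w(s,[[edge(r0,lo,hi),r0]],z,tp,tr)[0] for lo,hi in((205,240),(270,305))]
    print(r0,"pack dock-y",[(w[:2]-p[:2])@ay*1000 for w in(L,Rr)],"dock x",[(w[:2]-p[:2])@ax*1000 for w in(L,Rr)])
print("tcp dock y",(tp[:2]-p[:2])@ay*1000)
E
python3 lat.py w11 172,180,190,200,215 190,196,204,212
```

```text
172 sheet dock-y [np.float64(-98.22326951260737), np.float64(75.90845278527469)]
180 sheet dock-y [np.float64(-81.70782773226658), np.float64(76.4440149140454)]
190 sheet dock-y [np.float64(-108.58038068035573), np.float64(76.27452454227034)]
200 sheet dock-y [np.float64(-109.89133194872514), np.float64(75.72931696289831)]
215 sheet dock-y [np.float64(-108.62679482731848), np.float64(76.7608981826818)]
190 pack dock-y [np.float64(-22.971466155367956), np.float64(21.05359072530549)] dock x [np.float64(-120.64847957104531), np.float64(-120.63164452509058)]
196 pack dock-y [np.float64(-22.660902197494654), np.float64(30.567594955199453)] dock x [np.float64(-116.73451601712266), np.float64(-116.71394758462043)]
204 pack dock-y [np.float64(-22.735406118461707), np.float64(29.807827066536262)] dock x [np.float64(-111.4506623556221), np.float64(-111.42761613338232)]
212 pack dock-y [np.float64(-22.819576210527607), np.float64(27.350767278360763)] dock x [np.float64(-106.08939817603701), np.float64(-106.06671860642014)]
tcp dock y -1.5530062494249979
```

View pics/w11z.png

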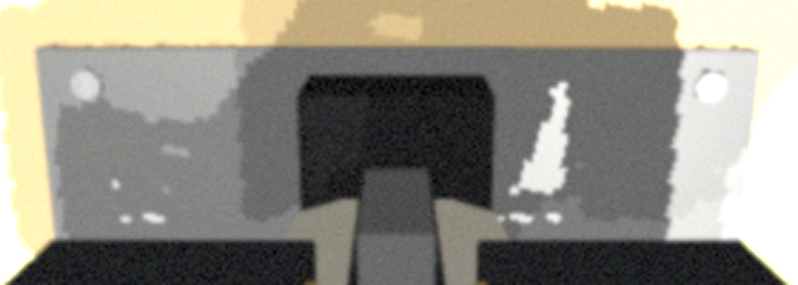

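```bash
python3 - <<'E'
from h import *
s=pickle.load(open("w11.pkl","rb"));p=np.load("dock.npy");a=p[2];ax=np.array([np.cos(a),np.sin(a)]);ay=np.array([-ax[1],ax[0]])
w=p2w(s,[[115+36.5/2.85,150+47/2.85],[115+756.5/2.85,150+50/2.85]],.004,s["tp"],s["tr"])[:,:2]-p[:2];print(w@ax*1e3,w@ay*1e3)
E
python3 tgt.py -88 -0.6
```

```text
[-130.09326848 -129.20307069] [-97.4740779   96.53477638]
t 7.9333 dock-frame TCP mm -93.6 -1.9 z 18.09 yaw err 0.0012 tool x [ 1.3e-03 -4.0e-04 -1.0e+00]
F dock 0.34 0.36 -1.88 T [ 0.03 -0.01  0.04] open 0.013776965430509621
delta mm [5.2 2.4]
ax [0.97951858 0.20135378] ay [-0.20135378  0.97951858]
```

Emit:
{"fn": "apply_moves", "kwargs": {
  "targets": [
    {"gripper":0,"slide":[4.7,1.8,-6],"dr":[0,0,0]},
    {"gripper":0,"slide":[0,0,-4],"dr":[0,0,0]},
    {"gripper":0,"slide":[0,0,0],"dr":[0,0,0]}
  ]
}}

```text
time: 8.18
tcp_pos: [0.5195, -0.1167, 0.0068]
eef_rot: [-0.158, 1.565, 0.158]
contact_force: [-0.2, -0.6, -3.9]
opening: 0.0138
```

```bash
python3 tgt.py -88 -0.9
```

```text
t 8.1833 dock-frame TCP mm -89.0 -0.9 z 6.76 yaw err 0.0013 tool x [ 0.  0. -1.]
F dock -0.29 -0.59 -3.88 T [0.08 0.05 0.01] open 0.013825677162902374
delta mm [1.  0.2]
ax [0.97951858 0.20135378] ay [-0.20135378  0.97951858]
```

Emit:
{"fn": "apply_moves", "kwargs": {
  "targets": [
    {"gripper":0,"slide":[0,0,-1],"dr":[0,0,0]},
    {"gripper":0,"slide":[0,0,-0.5],"dr":[0,0,0]},
    {"gripper":0,"slide":[0,0,0],"dr":[0,0,0]}
  ]
}}

```text
time: 8.43
tcp_pos: [0.5194, -0.1169, 0.0056]
eef_rot: [-0.158, 1.565, 0.158]
contact_force: [0.7, 0.5, -3.1]
opening: 0.0138
```

```bash
python3 tgt.py -88 -0.9
```

```text
t 8.4333 dock-frame TCP mm -89.2 -1.1 z 5.56 yaw err 0.0016 tool x [ 0. -0. -1.]
F dock 0.82 0.36 -3.07 T [ 0.01 -0.01  0.01] open 0.013811381025966865
delta mm [1.1 0.4]
ax [0.97951858 0.20135378] ay [-0.20135378  0.97951858]
```

Emit:
{"fn": "apply_moves", "kwargs": {
  "targets": [
    {"gripper":0,"slide":[4,0.9,-0.5],"dr":[0,0,0]},
    {"gripper":0,"slide":[3.9,0.8,0],"dr":[0,0,0]},
    {"gripper":0,"slide":[3.9,0.8,0],"dr":[0,0,0]},
    {"gripper":0,"slide":[2,0.4,0],"dr":[0,0,0]},
    {"gripper":0,"slide":[2,0.4,0],"dr":[0,0,0]}
  ]
}}

```text
time: 8.85
tcp_pos: [0.5356, -0.1135, 0.005]
eef_rot: [-0.158, 1.565, 0.158]
contact_force: [-0.0, -0.1, -3.2]
opening: 0.0138
```

```bash
python3 tgt.py -70 -0.9
```

```text
t 8.85 dock-frame TCP mm -72.6 -1.0 z 5.05 yaw err 0.0014 tool x [ 2.e-04 -1.e-04 -1.e+00]
F dock -0.06 -0.09 -3.24 T [ 0.02  0.01 -0.05] open 0.013815122688011121
delta mm [2.5 0.6]
ax [0.97951858 0.20135378] ay [-0.20135378  0.97951858]
```

Emit:
{"fn": "apply_moves", "kwargs": {
  "targets": [
    {"gripper":0,"slide":[2,0.4,0],"dr":[0,0,0]},
    {"gripper":0,"slide":[2,0.4,0],"dr":[0,0,0]},
    {"gripper":0,"slide":[2,0.4,0],"dr":[0,0,0]}
  ]
}}

```text
time: 9.1
tcp_pos: [0.5414, -0.1123, 0.005]
eef_rot: [-0.158, 1.565, 0.158]
contact_force: [1.4, -0.0, -3.5]
opening: 0.0136
```

Emit:
{"fn": "apply_moves", "kwargs": {
  "targets": [
    {"gripper":0,"slide":[1.5,0.3,0],"dr":[0,0,0]},
    {"gripper":0,"slide":[1.5,0.3,0],"dr":[0,0,0]},
    {"gripper":0,"slide":[1.5,0.3,0],"dr":[0,0,0]}
  ]
}}

```text
time: 9.35
tcp_pos: [0.5458, -0.1115, 0.005]
eef_rot: [-0.158, 1.565, 0.158]
contact_force: [-0.4, -0.7, -3.8]
opening: 0.0137
```

```bash
python3 tgt.py -55 -0.9
```

```text
t 9.35 dock-frame TCP mm -62.2 -1.1 z 5.02 yaw err 0.0016 tool x [-0.  0. -1.]
F dock -0.49 -0.58 -3.83 T [-0.    0.01 -0.02] open 0.013672965441407236
delta mm [7.  1.6]
ax [0.97951858 0.20135378] ay [-0.20135378  0.97951858]
```

Emit:
{"fn": "apply_moves", "kwargs": {
  "targets": [
    {"gripper":0,"slide":[2,0.4,0],"dr":[0,0,0]},
    {"gripper":0,"slide":[2,0.4,0],"dr":[0,0,0]},
    {"gripper":0,"slide":[2,0.4,0],"dr":[0,0,0]},
    {"gripper":0,"slide":[2,0.4,0],"dr":[0,0,0]}
  ]
}}

```text
time: 9.68
tcp_pos: [0.5539, -0.1098, 0.0051]
eef_rot: [-0.158, 1.565, 0.158]
contact_force: [-0.1, -0.0, -3.2]
opening: 0.0138
```

Emit:
{"fn": "apply_moves", "kwargs": {
  "targets": [
    {"gripper":0,"slide":[2,0.4,0],"dr":[0,0,0]},
    {"gripper":0,"slide":[2,0.4,0],"dr":[0,0,0]},
    {"gripper":0,"slide":[2,0.4,0],"dr":[0,0,0]},
    {"gripper":0,"slide":[2,0.4,0],"dr":[0,0,0]}
  ]
}}

```text
time: 10.02
tcp_pos: [0.5619, -0.1083, 0.005]
eef_rot: [-0.158, 1.565, 0.158]
contact_force: [0.5, 0.3, -3.0]
opening: 0.0141
```

Emit:
{"fn": "apply_moves", "kwargs": {
  "targets": [
    {"gripper":0,"slide":[1,0.2,0],"dr":[0,0,0]},
    {"gripper":0,"slide":[1,0.2,0],"dr":[0,0,0]}
  ]
}}

```text
time: 10.18
tcp_pos: [0.5639, -0.1079, 0.005]
eef_rot: [-0.158, 1.565, 0.158]
contact_force: [0.3, -0.1, -3.7]
opening: 0.0137
```

```bash
python3 tgt.py -40 -0.9
```

```text
t 10.1833 dock-frame TCP mm -43.8 -1.2 z 5.02 yaw err 0.0015 tool x [ 0. -0. -1.]
F dock 0.33 -0.12 -3.68 T [0.   0.05 0.01] open 0.013742884649737906
delta mm [3.7 1. ]
ax [0.97951858 0.20135378] ay [-0.20135378  0.97951858]
```

Emit:
{"fn": "apply_moves", "kwargs": {
  "targets": [
    {"gripper":0,"slide":[1,0.2,0],"dr":[0,0,0]},
    {"gripper":0,"slide":[1,0.2,0],"dr":[0,0,0]},
    {"gripper":0,"slide":[1,0.2,0],"dr":[0,0,0]}
  ]
}}

```text
time: 10.43
tcp_pos: [0.5668, -0.1073, 0.005]
eef_rot: [-0.158, 1.565, 0.158]
contact_force: [-0.0, -0.3, -3.1]
opening: 0.0142
```

Emit:
{"fn": "apply_moves", "kwargs": {
  "targets": [
    {"gripper":0,"slide":[1,0.2,0],"dr":[0,0,0]},
    {"gripper":0,"slide":[1,0.2,0],"dr":[0,0,0]}
  ]
}}

```text
time: 10.6
tcp_pos: [0.5688, -0.1069, 0.005]
eef_rot: [-0.158, 1.565, 0.158]
contact_force: [0.4, -0.5, -3.2]
opening: 0.0139
```

Emit:
{"fn": "apply_moves", "kwargs": {
  "targets": [
    {"gripper":0,"slide":[1,0.2,0],"dr":[0,0,0]},
    {"gripper":0,"slide":[1,0.2,0],"dr":[0,0,0]}
  ]
}}

```text
time: 10.77
tcp_pos: [0.5708, -0.1065, 0.005]
eef_rot: [-0.158, 1.565, 0.158]
contact_force: [0.5, -0.3, -2.8]
opening: 0.0139
```

Emit:
{"fn": "apply_moves", "kwargs": {
  "targets": [
    {"gripper":0,"slide":[1,0.2,0],"dr":[0,0,0]},
    {"gripper":0,"slide":[1,0.2,0],"dr":[0,0,0]}
  ]
}}

```text
time: 10.93
tcp_pos: [0.5728, -0.1061, 0.005]
eef_rot: [-0.158, 1.565, 0.158]
contact_force: [0.1, -0.4, -2.0]
opening: 0.0136
```

Emit:
{"fn": "apply_moves", "kwargs": {
  "targets": [
    {"gripper":0,"slide":[1,0.2,0],"dr":[0,0,0]},
    {"gripper":0,"slide":[1,0.2,0],"dr":[0,0,0]}
  ]
}}

```text
time: 11.1
tcp_pos: [0.5748, -0.1057, 0.005]
eef_rot: [-0.158, 1.565, 0.158]
contact_force: [-1.8, 1.1, -1.3]
opening: 0.0143
```

```bash
python3 tgt.py -30 -0.9
```

```text
t 11.1 dock-frame TCP mm -32.6 -1.2 z 5.04 yaw err 0.0015 tool x [-1.e-04  0.e+00 -1.e+00]
F dock -1.57 1.41 -1.27 T [0.02 0.29 0.02] open 0.01428406727329939
delta mm [2.5 0.8]
ax [0.97951858 0.20135378] ay [-0.20135378  0.97951858]
```

Emit:
{"fn": "apply_moves", "kwargs": {
  "targets": [
    {"gripper":0,"slide":[1,0.2,0],"dr":[0,0,0]},
    {"gripper":0,"slide":[0,0,0],"dr":[0,0,0]}
  ]
}}

```text
time: 11.27
tcp_pos: [0.5754, -0.1055, 0.0049]
eef_rot: [-0.158, 1.566, 0.158]
contact_force: [-2.5, -0.3, -1.4]
opening: 0.0139
```

```bash
python3 tgt.py -30 -0.9
```

```text
t 11.2667 dock-frame TCP mm -32.0 -1.2 z 4.95 yaw err 0.0015 tool x [-9.e-04  1.e-04 -1.e+00]
F dock -2.51 0.22 -1.44 T [-0.03  0.43 -0.03] open 0.013857971038723634
delta mm [1.9 0.7]
ax [0.97951858 0.20135378] ay [-0.20135378  0.97951858]
```

Emit:
{"fn": "apply_moves", "kwargs": {
  "targets": [
    {"gripper":0,"slide":[1,0.2,0],"dr":[0,0,0]},
    {"gripper":0,"slide":[0,0,0],"dr":[0,0,0]}
  ]
}}

```text
time: 11.43
tcp_pos: [0.576, -0.1053, 0.0049]
eef_rot: [-0.158, 1.567, 0.158]
contact_force: [-5.4, -1.6, 0.4]
opening: 0.0139
```

```bash
python3 tgt.py -30 -0.9;  python3 shot.py w12
```

```text
t 11.4333 dock-frame TCP mm -31.4 -1.1 z 4.91 yaw err 0.0015 tool x [-1.8e-03  1.0e-04 -1.0e+00]
F dock -5.64 -0.46 0.4 T [-0.21  0.96 -0.05] open 0.013888068120275975
delta mm [1.3 0.5]
ax [0.97951858 0.20135378] ay [-0.20135378  0.97951858]
11.4333 [ 0.57596351 -0.10532732  0.00490536] [-0.1578021   1.56679856  0.15826539] 0.013888068120275975 [-5.43307289 -1.58569371  0.39625486]
```

View pics/w12.png

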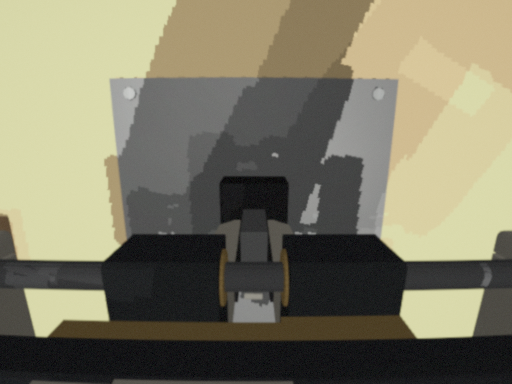

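Emit:
{"fn": "apply_moves", "kwargs": {
  "targets": [
    {"gripper":0,"slide":[-2,-0.4,0],"dr":[0,0,0]},
    {"gripper":0,"slide":[-6.9,-1.4,0],"dr":[0,0,0]},
    {"gripper":0,"slide":[-9.8,-2,0],"dr":[0,0,0]},
    {"gripper":0,"slide":[-9.8,-2,0],"dr":[0,0,0]},
    {"gripper":0,"slide":[-9.8,-2,0],"dr":[0,0,0]},
    {"gripper":0,"slide":[-9.8,-2,0],"dr":[0,0,0]},
    {"gripper":0,"slide":[0,0,5],"dr":[0,0,0]},
    {"gripper":0,"slide":[0,0,0],"dr":[0,0,0]}
  ]
}}

```text
time: 12.15
tcp_pos: [0.5289, -0.1154, 0.011]
eef_rot: [-0.158, 1.564, 0.157]
contact_force: [0.3, 0.2, -2.1]
opening: 0.0136
```

```bash
python3 tgt.py -82 60.1;  python3 shot.py w13; python3 lat.py w13 170,180 186,190
```

```text
t 12.15 dock-frame TCP mm -79.5 -1.6 z 11.03 yaw err 0.0021 tool x [ 1.3e-03 -4.0e-04 -1.0e+00]
F dock 0.3 0.17 -2.06 T [-0.03 -0.01 -0.02] open 0.013618246270006443
delta mm [-14.9  59.9]
ax [0.97951858 0.20135378] ay [-0.20135378  0.97951858]
12.15 [ 0.52894306 -0.1154231   0.01103145] [-0.15791714  1.56375188  0.15713696] 0.013618246270006443 [ 0.25805425  0.22360905 -2.05863046]
170 sheet dock-y [np.float64(-98.16835043778775), np.float64(77.22722656272862)]
180 sheet dock-y [np.float64(-98.2213348604179), np.float64(76.2982041265503)]
186 pack dock-y [np.float64(-22.431180598061687), np.float64(21.044971752147518)] dock x [np.float64(-108.72604492299101), np.float64(-108.67313259364236)]
190 pack dock-y [np.float64(-22.503908620093604), np.float64(20.634389436426513)] dock x [np.float64(-106.1393217872782), np.float64(-106.08733326305425)]
tcp dock y -1.551851688673186
```

View pics/w13z.png

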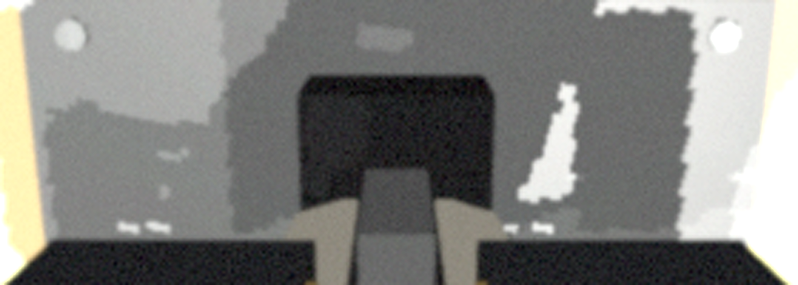

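Emit:
{"fn": "apply_moves", "kwargs": {
  "targets": [
    {"gripper":0,"slide":[-5,15,4],"dr":[0,0,0]},
    {"gripper":0,"slide":[-5,25,0],"dr":[0,0,0]},
    {"gripper":0,"slide":[-5,20,-4],"dr":[0,0,0.002]},
    {"gripper":0,"slide":[0,0,-5],"dr":[0,0,0]},
    {"gripper":0,"slide":[0,0,0],"dr":[0,0,0]}
  ]
}}

```text
time: 12.62
tcp_pos: [0.5133, -0.0538, 0.0045]
eef_rot: [-0.161, 1.566, 0.161]
contact_force: [-0.2, -0.5, -2.6]
opening: 0.014
```

```bash
python3 tgt.py -76 59.9
```

```text
t 12.6167 dock-frame TCP mm -82.5 62.0 z 4.53 yaw err -0.0025 tool x [-8.e-04  2.e-04 -1.e+00]
F dock -0.27 -0.5 -2.64 T [0.1  0.05 0.01] open 0.014006314681637013
delta mm [ 6.8 -0.7]
ax [0.97951858 0.20135378] ay [-0.20135378  0.97951858]
```

Correct y and yaw a bit, then re-check.

Emit:
{"fn": "apply_moves", "kwargs": {
  "targets": [
    {"gripper":0,"slide":[6.5,-0.8,0.5],"dr":[0,0,-0.002]},
    {"gripper":0,"slide":[0,0,0],"dr":[0,0,0]}
  ]
}}

```text
time: 12.78
tcp_pos: [0.5219, -0.0565, 0.006]
eef_rot: [-0.158, 1.563, 0.157]
contact_force: [-0.1, -0.1, -3.0]
opening: 0.0138
```

```bash
python3 tgt.py -60 59.9
```

```text
t 12.7833 dock-frame TCP mm -74.5 57.5 z 6.04 yaw err 0.0021 tool x [ 2.e-03 -5.e-04 -1.e+00]
F dock -0.11 -0.12 -3.04 T [ 0.01 -0.02 -0.01] open 0.013774577540846036
delta mm [13.8  5.2]
ax [0.97951858 0.20135378] ay [-0.20135378  0.97951858]
```

Emit:
{"fn": "apply_moves", "kwargs": {
  "targets": [
    {"gripper":0,"slide":[0,0,0],"dr":[0,0,0]},
    {"gripper":0,"slide":[0,0,0],"dr":[0,0,0]},
    {"gripper":0,"slide":[0,0,0],"dr":[0,0,0]}
  ]
}}

```text
time: 13.03
tcp_pos: [0.5202, -0.0563, 0.0056]
eef_rot: [-0.158, 1.565, 0.157]
contact_force: [0.8, -0.3, -3.5]
opening: 0.014
```

```bash
python3 tgt.py -60 59.9
```

```text
t 13.0333 dock-frame TCP mm -76.2 58.2 z 5.58 yaw err 0.0021 tool x [ 1.e-04 -0.e+00 -1.e+00]
F dock 0.77 -0.48 -3.55 T [ 0.03  0.03 -0.01] open 0.014049466949836806
delta mm [15.5  5. ]
ax [0.97951858 0.20135378] ay [-0.20135378  0.97951858]
```

Emit:
{"fn": "apply_moves", "kwargs": {
  "targets": [
    {"gripper":0,"slide":[-0.3,1.7,-0.5],"dr":[0,0,0.002]},
    {"gripper":0,"slide":[0,0,0],"dr":[0,0,0]},
    {"gripper":0,"slide":[0,0,0],"dr":[0,0,0]},
    {"gripper":0,"slide":[0,0,0],"dr":[0,0,0]}
  ]
}}

```text
time: 13.37
tcp_pos: [0.5198, -0.0542, 0.005]
eef_rot: [-0.16, 1.565, 0.16]
contact_force: [-0.4, 0.6, -3.3]
opening: 0.0142
```

```bash
python3 tgt.py -60 59.9
```

```text
t 13.3667 dock-frame TCP mm -76.2 60.3 z 5.03 yaw err -0.0005 tool x [-0. -0. -1.]
F dock -0.28 0.66 -3.3 T [ 0.03 -0.02  0.02] open 0.014204768472702599
delta mm [15.9  2.9]
ax [0.97951858 0.20135378] ay [-0.20135378  0.97951858]
```

Good enough; enter bay 1.

Emit:
{"fn": "apply_moves", "kwargs": {
  "targets": [
    {"gripper":0,"slide":[2,0.3,0],"dr":[0,0,0]},
    {"gripper":0,"slide":[2,0.3,0],"dr":[0,0,0]},
    {"gripper":0,"slide":[2,0.3,0],"dr":[0,0,0]}
  ]
}}

```text
time: 13.62
tcp_pos: [0.5262, -0.0533, 0.0051]
eef_rot: [-0.16, 1.565, 0.159]
contact_force: [1.5, 0.4, -2.0]
opening: 0.014
```

Emit:
{"fn": "apply_moves", "kwargs": {
  "targets": [
    {"gripper":0,"slide":[2,0.4,0],"dr":[0,0,0]},
    {"gripper":0,"slide":[2,0.4,0],"dr":[0,0,0]},
    {"gripper":0,"slide":[2,0.4,0],"dr":[0,0,0]}
  ]
}}

```text
time: 13.87
tcp_pos: [0.5321, -0.052, 0.005]
eef_rot: [-0.16, 1.565, 0.16]
contact_force: [-0.6, -0.5, -4.2]
opening: 0.0137
```

Emit:
{"fn": "apply_moves", "kwargs": {
  "targets": [
    {"gripper":0,"slide":[2,0.4,0],"dr":[0,0,0]},
    {"gripper":0,"slide":[2,0.4,0],"dr":[0,0,0]},
    {"gripper":0,"slide":[2,0.4,0],"dr":[0,0,0]}
  ]
}}

```text
time: 14.12
tcp_pos: [0.538, -0.0508, 0.005]
eef_rot: [-0.16, 1.565, 0.16]
contact_force: [-0.7, 0.2, -2.8]
opening: 0.0138
```

```bash
python3 tgt.py -60 59.9
```

```text
t 14.1167 dock-frame TCP mm -57.6 59.9 z 5.02 yaw err -0.0005 tool x [-0. -0. -1.]
F dock -0.62 0.29 -2.82 T [ 0.04  0.05 -0.04] open 0.013750868949114833
delta mm [-2.3 -0.5]
ax [0.97951858 0.20135378] ay [-0.20135378  0.97951858]
```

Emit:
{"fn": "apply_moves", "kwargs": {
  "targets": [
    {"gripper":0,"slide":[2,0.4,0],"dr":[0,0,0]},
    {"gripper":0,"slide":[2,0.4,0],"dr":[0,0,0]},
    {"gripper":0,"slide":[2,0.4,0],"dr":[0,0,0]}
  ]
}}

```text
time: 14.37
tcp_pos: [0.544, -0.0496, 0.005]
eef_rot: [-0.16, 1.565, 0.16]
contact_force: [-0.6, -0.1, -3.3]
opening: 0.0135
```

Emit:
{"fn": "apply_moves", "kwargs": {
  "targets": [
    {"gripper":0,"slide":[2,0.4,0],"dr":[0,0,0]},
    {"gripper":0,"slide":[2,0.4,0],"dr":[0,0,0]},
    {"gripper":0,"slide":[2,0.4,0],"dr":[0,0,0]}
  ]
}}

```text
time: 14.62
tcp_pos: [0.55, -0.0485, 0.005]
eef_rot: [-0.16, 1.565, 0.159]
contact_force: [-0.5, -0.2, -3.4]
opening: 0.0136
```

Emit:
{"fn": "apply_moves", "kwargs": {
  "targets": [
    {"gripper":0,"slide":[1,0.2,0],"dr":[0,0,0]},
    {"gripper":0,"slide":[1,0.2,0],"dr":[0,0,0]},
    {"gripper":0,"slide":[1,0.2,0],"dr":[0,0,0]}
  ]
}}

```text
time: 14.87
tcp_pos: [0.5528, -0.0479, 0.005]
eef_rot: [-0.16, 1.565, 0.16]
contact_force: [0.3, -0.7, -3.3]
opening: 0.0136
```

Emit:
{"fn": "apply_moves", "kwargs": {
  "targets": [
    {"gripper":0,"slide":[1,0.2,0],"dr":[0,0,0]},
    {"gripper":0,"slide":[1,0.2,0],"dr":[0,0,0]}
  ]
}}

```text
time: 15.03
tcp_pos: [0.5549, -0.0475, 0.005]
eef_rot: [-0.16, 1.565, 0.16]
contact_force: [0.3, -0.2, -2.6]
opening: 0.0139
```

```bash
python3 tgt.py -60 59.9
```

```text
t 15.0333 dock-frame TCP mm -40.4 59.8 z 5.03 yaw err -0.0004 tool x [-1.e-04 -0.e+00 -1.e+00]
F dock 0.23 -0.21 -2.6 T [ 0.11  0.01 -0.01] open 0.013941303063784277
delta mm [-19.2  -3.8]
ax [0.97951858 0.20135378] ay [-0.20135378  0.97951858]
```

Nose ≈ 25; small steps on.

Emit:
{"fn": "apply_moves", "kwargs": {
  "targets": [
    {"gripper":0,"slide":[1,0.2,0],"dr":[0,0,0]},
    {"gripper":0,"slide":[1,0.2,0],"dr":[0,0,0]}
  ]
}}

```text
time: 15.2
tcp_pos: [0.5569, -0.0471, 0.005]
eef_rot: [-0.16, 1.565, 0.16]
contact_force: [-0.6, -0.1, -3.3]
opening: 0.014
```

Emit:
{"fn": "apply_moves", "kwargs": {
  "targets": [
    {"gripper":0,"slide":[1,0.2,0],"dr":[0,0,0]},
    {"gripper":0,"slide":[1,0.2,0],"dr":[0,0,0]}
  ]
}}

```text
time: 15.37
tcp_pos: [0.5589, -0.0467, 0.005]
eef_rot: [-0.16, 1.565, 0.16]
contact_force: [0.1, 0.6, -2.7]
opening: 0.0137
```

```bash
python3 tgt.py -60 59.9
```

```text
t 15.3667 dock-frame TCP mm -36.3 59.8 z 5.05 yaw err -0.0005 tool x [ 0. -0. -1.]
F dock 0.26 0.53 -2.73 T [0.01 0.   0.04] open 0.013673047953894756
delta mm [-23.2  -4.6]
ax [0.97951858 0.20135378] ay [-0.20135378  0.97951858]
```

Emit:
{"fn": "apply_moves", "kwargs": {
  "targets": [
    {"gripper":0,"slide":[1,0.2,0],"dr":[0,0,0]},
    {"gripper":0,"slide":[1,0.2,0],"dr":[0,0,0]}
  ]
}}

```text
time: 15.53
tcp_pos: [0.5609, -0.0463, 0.005]
eef_rot: [-0.16, 1.565, 0.16]
contact_force: [0.2, 0.0, -3.7]
opening: 0.0139
```

Emit:
{"fn": "apply_moves", "kwargs": {
  "targets": [
    {"gripper":0,"slide":[1,0.2,0],"dr":[0,0,0]},
    {"gripper":0,"slide":[1,0.2,0],"dr":[0,0,0]}
  ]
}}

```text
time: 15.7
tcp_pos: [0.5629, -0.0459, 0.005]
eef_rot: [-0.16, 1.565, 0.16]
contact_force: [-0.2, -0.2, -2.7]
opening: 0.0137
```

```bash
python3 tgt.py -60 59.9
```

```text
t 15.7 dock-frame TCP mm -32.2 59.7 z 5.03 yaw err -0.0004 tool x [-0.  0. -1.]
F dock -0.2 -0.13 -2.7 T [0.03 0.05 0.02] open 0.013671323373000211
delta mm [-27.2  -5.4]
ax [0.97951858 0.20135378] ay [-0.20135378  0.97951858]
```

Emit:
{"fn": "apply_moves", "kwargs": {
  "targets": [
    {"gripper":0,"slide":[1,0.2,0],"dr":[0,0,0]},
    {"gripper":0,"slide":[1,0.2,0],"dr":[0,0,0]}
  ]
}}

```text
time: 15.87
tcp_pos: [0.5649, -0.0455, 0.005]
eef_rot: [-0.16, 1.565, 0.16]
contact_force: [-0.2, -0.8, -2.3]
opening: 0.0135
```

Emit:
{"fn": "apply_moves", "kwargs": {
  "targets": [
    {"gripper":0,"slide":[1,0.2,0],"dr":[0,0,0]},
    {"gripper":0,"slide":[1,0.2,0],"dr":[0,0,0]}
  ]
}}

```text
time: 16.03
tcp_pos: [0.5669, -0.0451, 0.005]
eef_rot: [-0.16, 1.565, 0.16]
contact_force: [0.3, -0.0, -3.0]
opening: 0.0139
```

```bash
python3 tgt.py -60 59.9
```

```text
t 16.0333 dock-frame TCP mm -28.2 59.7 z 5.03 yaw err -0.0004 tool x [-0.  0. -1.]
F dock 0.3 -0.1 -3.03 T [ 0.05 -0.02  0.01] open 0.013911455471994577
delta mm [-31.2  -6.2]
ax [0.97951858 0.20135378] ay [-0.20135378  0.97951858]
```

Emit:
{"fn": "apply_moves", "kwargs": {
  "targets": [
    {"gripper":0,"slide":[1,0.2,0],"dr":[0,0,0]},
    {"gripper":0,"slide":[1,0.2,0],"dr":[0,0,0]},
    {"gripper":0,"slide":[1,0.2,0],"dr":[0,0,0]}
  ]
}}

```text
time: 16.28
tcp_pos: [0.5699, -0.0445, 0.005]
eef_rot: [-0.16, 1.565, 0.16]
contact_force: [0.2, -0.2, -3.7]
opening: 0.014
```

Emit:
{"fn": "apply_moves", "kwargs": {
  "targets": [
    {"gripper":0,"slide":[1,0.2,0],"dr":[0,0,0]},
    {"gripper":0,"slide":[1,0.2,0],"dr":[0,0,0]}
  ]
}}

```text
time: 16.45
tcp_pos: [0.5719, -0.0441, 0.005]
eef_rot: [-0.16, 1.565, 0.16]
contact_force: [0.5, -0.4, -3.4]
opening: 0.0138
```

Emit:
{"fn": "apply_moves", "kwargs": {
  "targets": [
    {"gripper":0,"slide":[1,0.2,0],"dr":[0,0,0]},
    {"gripper":0,"slide":[1,0.2,0],"dr":[0,0,0]}
  ]
}}

```text
time: 16.62
tcp_pos: [0.5739, -0.0437, 0.005]
eef_rot: [-0.159, 1.565, 0.16]
contact_force: [0.0, -0.2, -2.8]
opening: 0.0135
```

```bash
python3 tgt.py -60 59.9
```

```text
t 16.6167 dock-frame TCP mm -21.0 59.7 z 5.03 yaw err -0.0004 tool x [ 0.  0. -1.]
F dock -0.01 -0.16 -2.79 T [ 0.05  0.05 -0.05] open 0.013546218717112772
delta mm [-38.2  -7.6]
ax [0.97951858 0.20135378] ay [-0.20135378  0.97951858]
```

Emit:
{"fn": "apply_moves", "kwargs": {
  "targets": [
    {"gripper":0,"slide":[0,0,-0.5],"dr":[0,0,0]},
    {"gripper":0,"slide":[1,0.2,0],"dr":[0,0,0]}
  ]
}}

```text
time: 16.78
tcp_pos: [0.5747, -0.0435, 0.0044]
eef_rot: [-0.159, 1.565, 0.16]
contact_force: [0.7, -0.5, -3.7]
opening: 0.0139
```

Emit:
{"fn": "apply_moves", "kwargs": {
  "targets": [
    {"gripper":0,"slide":[1,0.2,0],"dr":[0,0,0]},
    {"gripper":0,"slide":[0,0,0],"dr":[0,0,0]}
  ]
}}

```text
time: 16.95
tcp_pos: [0.5757, -0.0433, 0.0045]
eef_rot: [-0.16, 1.565, 0.16]
contact_force: [-1.6, -1.3, -1.8]
opening: 0.0135
```

```bash
python3 tgt.py -60 59.9
```

```text
t 16.95 dock-frame TCP mm -19.2 59.7 z 4.47 yaw err -0.0005 tool x [-6.e-04  0.e+00 -1.e+00]
F dock -1.87 -0.98 -1.83 T [ 0.01  0.24 -0.01] open 0.013517947831118395
delta mm [-40.  -8.]
ax [0.97951858 0.20135378] ay [-0.20135378  0.97951858]
```

Emit:
{"fn": "apply_moves", "kwargs": {
  "targets": [
    {"gripper":0,"slide":[0.7,0.1,0],"dr":[0,0,0]},
    {"gripper":0,"slide":[0,0,0],"dr":[0,0,0]},
    {"gripper":0,"slide":[0,0,0],"dr":[0,0,0]},
    {"gripper":0,"slide":[0,0,0],"dr":[0,0,0]}
  ]
}}

```text
time: 17.28
tcp_pos: [0.5762, -0.0432, 0.0045]
eef_rot: [-0.159, 1.566, 0.16]
contact_force: [-2.4, -0.2, -2.4]
opening: 0.0142
```

```bash
python3 tgt.py -60 59.9
```

```text
t 17.2833 dock-frame TCP mm -18.7 59.7 z 4.47 yaw err -0.0004 tool x [-6.e-04  1.e-04 -1.e+00]
F dock -2.41 0.32 -2.44 T [-0.    0.59 -0.01] open 0.014197006050586776
delta mm [-40.5  -8.1]
ax [0.97951858 0.20135378] ay [-0.20135378  0.97951858]
```

Emit:
{"fn": "apply_moves", "kwargs": {
  "targets": [
    {"gripper":0,"slide":[0.8,0.2,0],"dr":[0,0,0]},
    {"gripper":0,"slide":[0,0,0],"dr":[0,0,0]},
    {"gripper":0,"slide":[0,0,0],"dr":[0,0,0]}
  ]
}}

```text
time: 17.53
tcp_pos: [0.5768, -0.043, 0.0045]
eef_rot: [-0.159, 1.566, 0.16]
contact_force: [-6.0, -0.1, 0.7]
opening: 0.0137
```

```bash
python3 tgt.py -60 59.9; python3 shot.py w14; python3 lat.py w14 170 190
```

```text
t 17.5333 dock-frame TCP mm -18.1 59.8 z 4.46 yaw err -0.0005 tool x [-1.2e-03  1.0e-04 -1.0e+00]
F dock -5.9 1.11 0.73 T [-0.09  0.96 -0.04] open 0.013743720928625164
delta mm [-41.1  -8.3]
ax [0.97951858 0.20135378] ay [-0.20135378  0.97951858]
17.5333 [ 0.57679873 -0.04299902  0.00446451] [-0.15945242  1.56610566  0.15973692] 0.013743720928625164 [-6.00067275 -0.09972836  0.73368215]
170 sheet dock-y [np.float64(-10.348817707275199), np.float64(137.33565245148122)]
190 pack dock-y [np.float64(38.75919790222618), np.float64(81.89941918852266)] dock x [np.float64(-44.55026938170756), np.float64(-44.599628958838515)]
tcp dock y 59.75295666079689
```

View pics/w14.png

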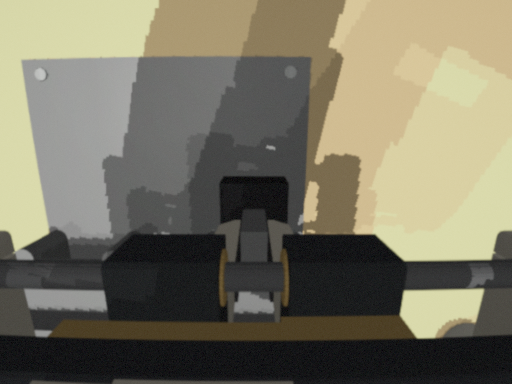

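Emit:
{"fn": "apply_moves", "kwargs": {
  "targets": [
    {"gripper":0,"slide":[-1,-0.2,0],"dr":[0,0,0]},
    {"gripper":0,"slide":[0,0,-0.4],"dr":[0,0,0]},
    {"gripper":0.3,"slide":[0,0,0],"dr":[0,0,0]},
    {"gripper":0.4,"slide":[0,0,0],"dr":[0,0,0]},
    {"gripper":0.4,"slide":[0,0,0],"dr":[0,0,0]},
    {"gripper":0.4,"slide":[0,0,0],"dr":[0,0,0]},
    {"gripper":0.4,"slide":[0,0,0],"dr":[0,0,0]}
  ]
}}

```text
time: 18.17
tcp_pos: [0.5766, -0.0432, 0.0043]
eef_rot: [-0.16, 1.564, 0.159]
contact_force: [0.5, -0.6, -0.4]
opening: 0.0365
```

```bash
python3 tgt.py -60 59.9; python3 shot.py w15; python3 lat.py w15 170 190
```

```text
t 18.1667 dock-frame TCP mm -18.2 59.6 z 4.27 yaw err -0.0005 tool x [ 7.e-04 -1.e-04 -1.e+00]
F dock 0.4 -0.68 -0.42 T [-0.    0.03  0.02] open 0.0365414328467248
delta mm [-41.   -8.1]
ax [0.97951858 0.20135378] ay [-0.20135378  0.97951858]
18.1667 [ 0.57663902 -0.04319597  0.00426997] [-0.15971767  1.56423071  0.15946637] 0.0365414328467248 [ 0.52288627 -0.58163354 -0.41848936]
170 sheet dock-y [np.float64(-10.524259628126234), np.float64(137.14062033838906)]
190 pack dock-y [np.float64(38.63328562105628), np.float64(82.19987517308809)] dock x [np.float64(-44.803208912749696), np.float64(-44.86064151205561)]
tcp dock y 59.592199130102884
```

View pics/w15.png

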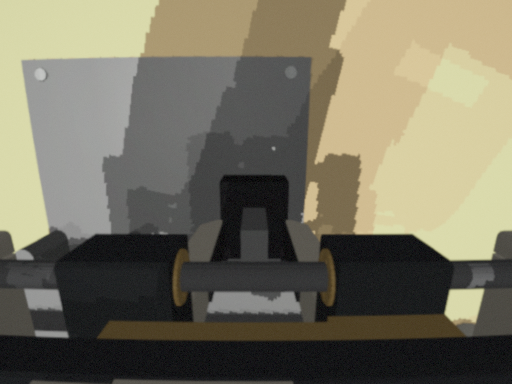

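Released; the pack stays put (rear edge at row ~177, centred at column ~254). Lift away straight up and look.

Emit:
{"fn": "apply_moves", "kwargs": {
  "targets": [
    {"gripper":0.4,"slide":[0,0,15],"dr":[0,0,0]},
    {"gripper":0.4,"slide":[0,0,25],"dr":[0,0,0]},
    {"gripper":0.4,"slide":[0,0,35],"dr":[0,0,0]},
    {"gripper":0.4,"slide":[-5,0,35],"dr":[0,0,0]},
    {"gripper":0.4,"slide":[-25,0,30],"dr":[0,0,0]},
    {"gripper":0.4,"slide":[-30,0,10],"dr":[0,0,0]},
    {"gripper":0.4,"slide":[-20,0,0],"dr":[0,0,0]},
    {"gripper":0.4,"slide":[0,0,0],"dr":[0,0,0]},
    {"gripper":0.4,"slide":[0,0,0],"dr":[0,0,0]},
    {"gripper":0.4,"slide":[0,0,0],"dr":[0,0,0]}
  ]
}}

```text
time: 19.05
tcp_pos: [0.497, -0.0433, 0.1542]
eef_rot: [-0.16, 1.564, 0.159]
contact_force: [-0.0, -0.8, 0.6]
opening: 0.0373
```

```bash
python3 shot.py w16 pack
python3 - <<'E'
from h import *
from plant import r
f=cv2.cvtColor(pickle.load(open("w16.pkl","rb"))["frame"],cv2.COLOR_RGB2BGR)
a=cv2.resize(f[60:330],None,fx=1.5,fy=1.5)
s=r.snapshot("scene");g=cv2.cvtColor(s["frame"],cv2.COLOR_RGB2BGR)
cv2.imwrite("pics/w16z.png",a)
cv2.imwrite("pics/s16.png",np.clip(cv2.resize(g[140:260,140:270],None,fx=4.5,fy=4.5,interpolation=cv2.INTER_CUBIC)*1.5,0,255).astype(np.uint8))
s["tp"]=None;pickle.dump(s,open("s16.pkl","wb"))
# expected pack rear-top & nose in scene
p=np.load("dock.npy");a=p[2]
def W(P):
    P=np.array(P,float)/1000;c,s_=np.cos(a),np.sin(a)
    return np.c_[p[0]+c*P[:,0]-s_*P[:,1],p[1]+s_*P[:,0]+c*P[:,1],P[:,2]]
pts=[(-51,61-22,30),(-51,61+22,30),(-34,54,70),(-34,68,70),(-8,54,70),(-8,68,70)]
print("scene exp",w2p(s,W(pts)).round(1).tolist())
w=pickle.load(open("w16.pkl","rb"));print("wrist exp",w2p(w,W(pts),w["tp"],w["tr"]).round(1).tolist())
E
```

```text
19.05 [ 0.4970332  -0.04327979  0.15423264] [-0.15965259  1.56416439  0.15935207] 0.0372720676970899 [-3.62601331e-04 -8.15892154e-01  5.83130371e-01]
pack 0.95 [240.0, 238.4] 1658 ((240.5, 237.5), (47.0, 35.0), 90.0)
scene exp [[211.5, 201.3], [226.4, 200.9], [215.8, 198.7], [220.7, 198.6], [215.8, 206.5], [220.8, 206.4]]
wrist exp [[223.0, 219.6], [259.2, 219.7], [233.3, 246.4], [246.1, 246.5], [233.7, 267.9], [246.2, 268.0]]
```

View pics/w16z.png

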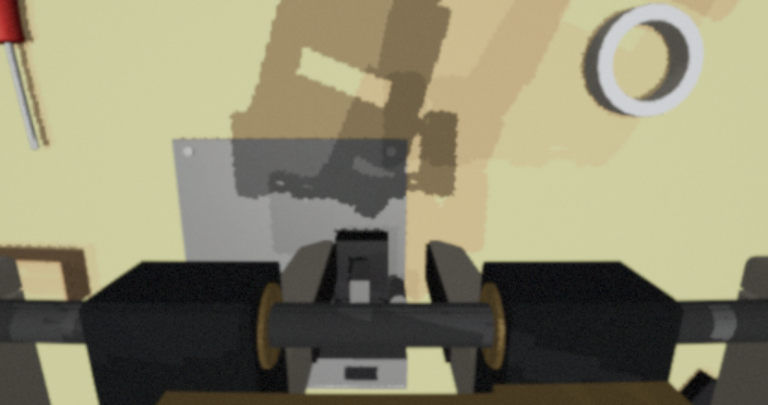

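View pics/s16.png

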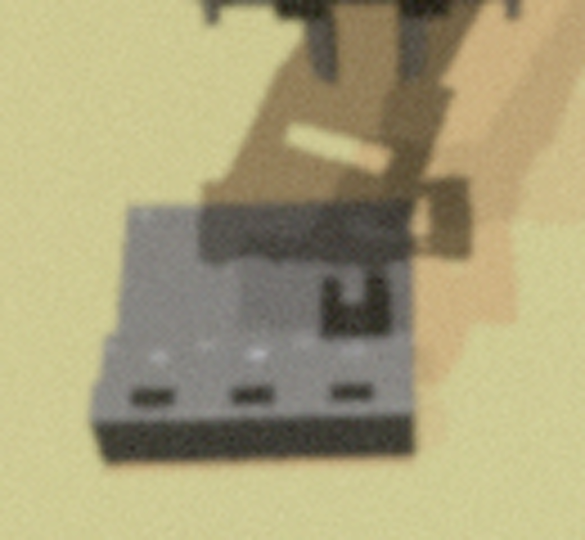

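```bash
python3 -c "
from plant import r
o=r.observe();print(o['time'],abs(o['qd']).max())
print(r.hand_in())"
```

```text
19.2 0.004610997350072551
the job is handed in; nothing more can be done
None
```

The pack is home in the left (+y) bay, released, and the job was handed in at 19.2 s; no verdict was reported.

- **Finding the bay:** I felt into the middle bay first. Force built up to about 6 N roughly 12 mm short of the stop, so there is a cap there, and I backed out. In the left bay the pack met nothing until about the stop depth. I did not try the right bay.
- **Seating and release:** I pressed the pack to about 6 N against the stop, eased off 1 mm, released it and lifted clear.
- **Last checks:** In the final wrist image the pack's rear edge and the fin match the fully-home pose to within about 1 mm. The fingers are clear and the arm is at rest. I checked that the bystanders were undisturbed only by keeping my paths away from them; I did not measure them again afterwards.
- **What disagreed:** The fingers really end about 33 mm above the reported TCP point. My first grasp therefore closed above the fin (opening about 0). I found this in the images, went lower and gripped properly at about 14 mm. Pose readings also wandered by 1–2 mm while the arm was settling, and I corrected for that before entering the left bay.

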